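# Put three salvaged parts back on the right stations of a repair bench

## Task

The three salvaged parts are on each other's stations: put the finned heat sink on the hot plate, the ring-shaped toroidal transformer on the weighing scale's pan and the square-cored transformer in the shallow tray, each upright and centred. No station holds two parts, so set one down on the empty cork mat on the way, and let go of it there. Set things gently on the scale, and leave the jar, the wire spool and the little bottle where they are.

Things in the scene. Friction and masses are not known exactly. Their poses are not given: they have to be found in the camera images.
- heatsink: Bare aluminium heat sink, 56 (x) x 44 (y) x 33 mm high: a 6 mm base plate with six upright fins, each 3 mm thick, running along its x. Loose, about 160 g. Origin: centre of the underside; z up. Grip across y (44 mm, on the flat outer fins). Starts in the tray; belongs on the hot plate.
- toroid: Toroidal transformer: a copper-wound ring with a black potted centre, solid, diameter 60 mm, 32 mm high, lying flat. Loose, about 320 g. Origin: centre of the underside; z up. Grip across its diameter at any yaw. Starts on the hot plate; belongs on the scale.
- transformer: Square-cored transformer standing upright: a dark laminated steel core 54 (x) x 22 (y) x 46 mm high with a copper and black coil bulging to 40 mm in y between heights 11 and 37 mm, on a foot plate 54 x 40 x 2 mm. Loose, about 300 g. Origin: centre of the underside; z up. Grip across x (54 mm, on the flat ends of the core). Starts on the scale; belongs in the tray.
- hotplate: Small electric hot plate, switched off and cold: black housing 116 x 110 mm with a square bare aluminium plate 92 x 92 mm on top. Fixed. Origin: centre of its underside on the table; the flat top of the plate is 40 mm above the origin.
- scale: Weighing scale: white housing 140 (x) x 112 mm, 22 mm high, reaching from 82 mm on the -x side of its origin to 58 mm on the +x side, with a round steel pan of diameter 100 mm. Fixed; the pan does not give. Origin: under the centre of the pan, on the table; the flat top of the pan is 38 mm above the origin.
- tray: Shallow square open blue plastic tray, 104 x 104 mm outside, walls 4 mm thick, 10 mm high. Fixed. Origin: centre of its underside on the table; the inner floor is 4 mm above the origin.
- mat: Square cork mat, 110 x 110 x 4 mm, empty at the start: the free spot. Fixed. Origin: centre of its underside on the table; its top is 4 mm above the origin.
- jar: Bystander: white jar with a black cap, diameter 56 mm, 60 mm high, standing loose on the table. Origin: centre of the underside.
- spool: Bystander: spool of solder wire with black flanges, diameter 56 mm, 40 mm high, standing loose on the table. Origin: centre of the underside.
- flux: Bystander: little amber bottle, diameter 32 mm, 65 mm high, standing loose on the table. Origin: centre of the underside.
Things that resemble listed ones, but are neither listed nor needed, are in the scene too. What is meant by the toroid is not blue, green or pink, and is the smaller of those in its own colour.

How it is judged:
By the outcome, as a careful person would: the job done as asked, in the order asked, and still so for the second after the job is handed in, with the robot touching nothing.
It also fails if it takes over 109 s, if anything falls off the work surface, if the arm or the gripper's body presses on something with over 40 N, if the wrist force passes 120 N, or if a joint passes its speed limit or range.

## Robot

A 7-joint arm with a two-finger parallel gripper is mounted at the origin on the work surface. World frame = base frame: x ahead of the robot, y to its left, z up, the work surface at z = 0. Lengths are in m, angles in rad, forces in N, time in s.
With the tool pointing down it reaches from about 0.4 to 0.85 m from the base axis. Payload 4.5 kg.
Tool frame: the origin (TCP) lies midway between the tips of the shut fingers; the grasp point (between the pads) lies r.grip_point_offset behind it (r.grip_point_offset is the distance from the TCP to the grasp point, in m); z points along the fingers, y is the line along which they close (so a half turn about z gives the same grasp; the last joint's range is limited). The gripper opens to 88 mm and grips with 3 to 60 N. Pads are 18 mm wide; open, the fingers measure 123 mm over their backs; the gripper's body (75 mm by 187 mm) begins 45 mm behind the grasp point.
Start: joints at [1.143, 0.689, -0.195, 1.565, 0.157, 0.902, -0.215], TCP at [0.279, -0.56, 0.239] pointing down, gripper open.
Joint ranges: [-3.01, 3.01], [-0.46, 2.08], [-1.47, 1.51], [0.13, 2.56], [-1, 4.14], [0.04, 2.09], [-2.66, 2.66]. Speed limits (rad/s): [2.57, 2.57, 3.14, 3.14, 3.14, 3.14, 3.14].

## Interface

Orientations are given as a unit quaternion [x, y, z, w].
In Python, from plant import r gives the robot as it stands.
- The arm moves only by the shell command python3 -m jog 'ROWS' [FORCE]. ROWS is JSON, a list of rows, each an object of numbers: "wx", "wy", "wz": the turn, a rotation vector about the world's x, y, z as a fraction of full scale; "dx", "dy", "dz": the shift along the world's x, y, z as a fraction of full scale; "hand": the closure, from 0 (fully open) to 1 (shut). In form: [{"wx": .., "wy": .., "wz": .., "dx": .., "dy": .., "dz": .., "hand": ..}, ...]. A call has 1 to 5 rows; each row shifts and turns the commanded pose from where the row before left it; what a row does not reach is not made up. Full scale, the value 1, is 0.25 m for a shift and 2 rad for a turn. A row lasts 1/12 s, in which the tool goes at most 41.7 mm and 7.16 degrees, less where a joint would pass 70% of its speed; a pose out of reach is approached as far as the arm can. A call with a number of a shift or a turn outside -1 to 1 is refused whole. A call with a gripper value outside its range is refused whole. The fingers move at their own pace and stop on an object; FORCE is the grip in N (left out, the last holds). Time passes only in rows, so rows that do not move let the fingers close. It gives the time, the measured TCP pose, the force, the opening and the grip force at its end, in the units of the state.
- r.get_state(): the state, without advancing time (a new reading comes with each control period).
- r.snapshot(name): name is "side" or "top" or "wrist"; returns the picture (384x512x3 uint8, red, green, blue); there is no depth.
- r.camera_info(name): a dict with "mtx" (3x3 intrinsics, pixels), "R" (3x3) and "t" (3): a world point X has camera coordinates R X + t. Camera axes: x right, y down, z forward; pixel columns grow to the right and rows downward; lengths in m; the calibration is good to about 2 mm. A picture is of the moment at which its call begins: read the wrist's pose just before it. camera_info takes no time and is no camera call; for the wrist camera it gives the pose at the moment of the call.
- r.finish_job(): hands the job in; it is judged then, once.
Trained networks look in the newest picture that a camera, given by its name, has taken for a name from the list of things; names that differ only in an ending like _2 or _b are one class to them, and where a whole thing is asked for, a point or a joint stands for the part that bears it (a point fixed in the world has none). Each returns a list of dicts, best first, with "p" (0 to 1); they miss things now and then, are a little off and sometimes report something else, mostly with a low value. They report only what shows in the picture. A call takes as long as a camera call. They do not tell look-alikes from the thing itself.
- r.search_frame(camera, query): "bbox" ([left, top, right, bottom] in pixels, round what is visible of it).
- r.masks_of(camera, query): "region" (384x512 bool, what is visible of it) and "bbox" ([left, top, right, bottom] in pixels, round what is visible of it).
The state is a dict: "clock": time; "q": joint angles; "qd": joint speeds; "joint_torque": joint torques, N m; "tool_pos": TCP position; "eef_rot": TCP orientation; "contact_force": force on the tool from outside, world axes, zero at the start; "moment": the same for the moment, N m; "opening": opening from 0.0 (shut) to 1.0 (fully open); "finger_force": force on a finger pad.
Only numpy, scipy, OpenCV 4.12 (cv2) and the standard library are available. Lean on these libraries where they do the work, as an engineer would, in place of code of your own. Each camera call takes 0.05 s, during which the arm holds its last target. There are 200 camera calls.

## Working session

There is one attempt and no reset: what is moved stays moved. The work goes in short steps, Python scripts to look and compute and a shell command to move; the robot and the scene stay as the last step left them, time stands still between calls to the robot, and variables do not carry over. Pictures are saved under pics/ and viewed, at most 14 in all, crops included, and the job is handed in when it is done.

```bash
ls; mkdir -p pics
python3 - <<'E'
from plant import r
import cv2,numpy as np
print(r.grip_point_offset, r.get_state())
for c in("top","side"):
    im=r.snapshot(c); cv2.imwrite(f"pics/{c}0.png",cv2.cvtColor(im,cv2.COLOR_RGB2BGR))
    ci=r.camera_info(c); print(c,ci["mtx"].tolist(),(-ci["R"].T@ci["t"]).round(3),ci["R"].round(3).tolist())
    for n in "heatsink toroid transformer hotplate scale tray mat jar spool flux".split():
        print(n,[(round(d["p"],2),[int(v) for v in d["bbox"]]) for d in r.search_frame(c,n)[:5]])
E
```

```text
pics
0.0187 {'clock': 0.0, 'q': array([ 1.14283652,  0.68997427, -0.19453841,  1.56631623,  0.15731895,
        0.90250358, -0.21510203]), 'qd': array([ 0.00027124,  0.00072041,  0.00083068,  0.00016973,  0.0019484 ,
        0.0006855 , -0.00063233]), 'joint_torque': array([ 4.14246288e-04, -5.27559721e+01, -1.26613598e+00, -1.53432387e+01,
       -5.26123226e-02,  6.59403144e-03,  1.37536827e-04]), 'tool_pos': array([ 0.27814018, -0.5590073 ,  0.23792413]), 'eef_rot': array([ 9.73452485e-01,  2.28887406e-01, -2.69919998e-04, -8.61795741e-04]), 'contact_force': array([ 0.17631054,  0.23386391, -1.18414085]), 'moment': array([0.01959468, 0.03801908, 0.00391771]), 'finger_force': 0.0, 'opening': 0.9971344443172658}
top [[466.11765555423096, 0.0, 257.5893581521379], [0.0, 466.11765555423096, 179.6627443580934], [0.0, 0.0, 1.0]] [0.216 0.071 1.236] [[-0.004, -1.0, 0.012], [-0.982, 0.002, -0.187], [0.187, -0.012, -0.982]]
heatsink [(0.66, [209, 100, 237, 125])]
toroid [(0.94, [148, 259, 173, 283]), (0.93, [112, 134, 132, 159]), (0.93, [97, 235, 133, 271]), (0.8, [162, 162, 187, 188])]
tra
[... 273 characters left out ...]
75, 109, 285, 123])]
side [[387.54309580662584, 0.0, 257.29978101594696], [0.0, 387.54309580662584, 192.05923923886337], [0.0, 0.0, 1.0]] [0.127 0.746 0.534] [[-0.905, -0.425, -0.011], [-0.217, 0.482, -0.849], [0.366, -0.766, -0.529]]
heatsink [(0.76, [154, 195, 185, 220])]
toroid [(0.85, [189, 231, 225, 261]), (0.73, [102, 288, 144, 319]), (0.67, [308, 299, 349, 338]), (0.57, [172, 308, 230, 372])]
transformer [(0.87, [241, 169, 264, 194])]
hotplate [(0.64, [145, 203, 200, 234])]
scale [(0.87, [225, 185, 291, 219])]
tray [(0.83, [148, 204, 198, 231])]
mat [(0.63, [208, 147, 255, 173])]
jar [(0.59, [291, 132, 310, 157])]
spool [(0.85, [112, 242, 147, 277])]
flux [(0.5, [202, 159, 218, 189])]
```

Run:
```python
import cv2
im=cv2.imread("pics/top0.png"); cv2.imwrite("pics/top0c.png",cv2.resize(im[60:300,80:400],(800,600),interpolation=cv2.INTER_CUBIC))
```

```text
(no output)
```

View pics/top0c.png

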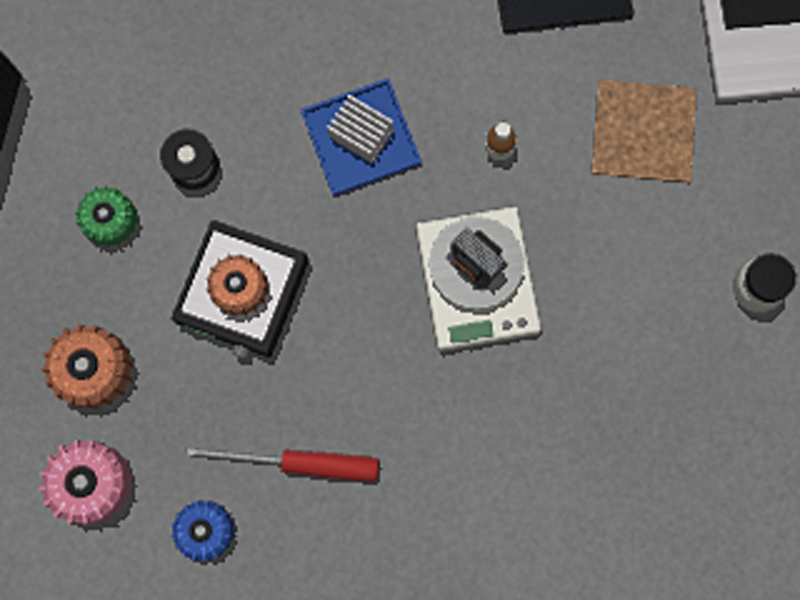

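View pics/side0.png

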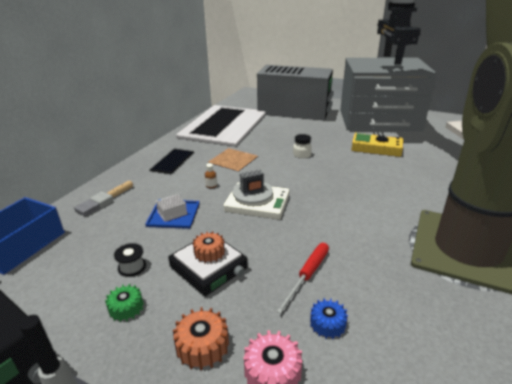

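The smaller copper ring is the one on the hot plate, around (174,173). These could be mistaken for it: the larger copper ring (113,206), green (122,146), pink (112,253) and blue (160,272). The heat sink in the tray is at (224,112), the transformer on the scale at (271,163), and the cork mat at (338,113).

```bash
cat > h.py <<'E'
from plant import r
import numpy as np, cv2
from scipy.optimize import minimize
def box(a,b,z0,z1,cx=0): return [(cx+s*a/2,t*b/2,z) for s in(-1,1) for t in(-1,1) for z in(z0,z1)]
def cyl(d,z0,z1): return [(d/2*np.cos(t),d/2*np.sin(t),z) for t in np.linspace(0,2*np.pi,40) for z in(z0,z1)]
M=dict(heatsink=box(.056,.044,0,.033),toroid=cyl(.06,0,.032),
 transformer=box(.054,.022,0,.046)+box(.034,.040,.011,.037)+box(.054,.040,0,.002),
 hotplate=box(.116,.110,.0,.034)+box(.092,.092,.03,.04),scale=box(.14,.112,0,.022,-.012)+cyl(.1,.03,.038),
 tray=box(.104,.104,0,.01),mat=box(.11,.11,0,.004),jar=cyl(.056,0,.06),spool=cyl(.056,0,.04),flux=cyl(.032,0,.065))
def save(n,name,im): cv2.imwrite(f"pics/{n}.png",cv2.cvtColor(im,cv2.COLOR_RGB2BGR))
def proj(ci,P): 
    c=P@ci["R"].T+ci["t"]; u=c@ci["mtx"].T; return u[:,:2]/u[:,2:]
def unproj(ci,px,z):
    d=ci["R"].T@np.linalg.inv(ci["mtx"])@np.array([px[0],px[1],1.]); o=-ci["R"].T@ci["t"]; return o+d*(z-o[2])/d[2]
def fit(ci,mask,name,z,S=4,yaws=(0,.4,.8,1.2,1.57,1.97,2.37,2.77)):
    """fit convex silhouette; returns x,y,yaw,IoU"""
    cs,_=cv2.findContours(mask.astype(np.uint8),0,2); c=max(cs,key=cv2.contourArea)
    h=cv2.convexHull(c)[:,0].astype(float); x0,y0=h.min(0)-15; w,hh=(h.max(0)-h.min(0)+30)*S
    poly=lambda p: cv2.fillConvexPoly(np.zeros((int(hh),int(w)),np.uint8),np.round(((p-[x0,y0]+.0)*S+S/2)*16).astype(np.int32),1,shift=4)
    big=cv2.resize(mask.astype(np.float32)[max(0,int(y0)):,max(0,int(x0)):],None,fx=1,fy=1)
    # grow hull by half a pixel: contour runs through pixel centres
    ctr=h.mean(0); A=poly(h+ .5*(h-ctr)/np.linalg.norm(h-ctr,axis=1,keepdims=True))
    m=np.array(M[name]); o=unproj(ci,ctr,z+.015)
    def f(p):
        cc,s=np.cos(p[2]),np.sin(p[2]); P=m@np.array([[cc,s,0],[-s,cc,0],[0,0,1]])+[p[0]/100,p[1]/100,z]
        q=cv2.convexHull(proj(ci,P).astype(np.float32))[:,0]; B=poly(q)
        return 1-(A&B).sum()/max(1,(A|B).sum())
    best=None
    for y in (yaws if name not in("toroid","jar","spool","flux") else (0,)):
        s=minimize(f,[o[0]*100,o[1]*100,y],method="Nelder-Mead",options=dict(initial_simplex=np.array([[0,0,0],[1,0,0],[0,1,0],[0,0,.25]])+[o[0]*100,o[1]*100,y],xatol=.01,fatol=1e-4))
        if best is None or s.fun<best.fun: best=s
    return best.x[0]/100,best.x[1]/100,best.x[2],1-best.fun
def look(cam,names,z,near=None):
    ci=r.camera_info(cam); r_=None
    for n in names:
        for d in r.masks_of(cam,n)[:5]:
            if near and n in near and np.hypot(*(np.array([(d["bbox"][0]+d["bbox"][2])/2,(d["bbox"][1]+d["bbox"][3])/2])-near[n]))>25: continue
            x,y,a,i=fit(ci,d["region"],n,z.get(n,0)); print(n,round(d["p"],2),"xy %.4f %.4f yaw %.3f iou %.3f"%(x,y,a,i)); break
E
python3 - <<'E'
from h import *
r.snapshot("top")
look("top",list(M),dict(heatsink=.004,toroid=.04,transformer=.038),near=dict(toroid=(174,173)))
s=r.get_state();ci=r.camera_info("wrist"); print(s["clock"],ci["mtx"].round(1).tolist(),(-ci["R"].T@ci["t"]).round(3),s["tool_pos"],ci["R"].round(3).tolist())
E
```

```text
heatsink 0.72 xy 0.4957 0.0231 yaw 0.766 iou 0.854
toroid 0.9 xy 0.4573 0.2700 yaw 0.265 iou 0.894
transformer 0.8 xy 0.4862 0.0226 yaw 0.779 iou 0.954
hotplate 0.87 xy 0.4609 0.2739 yaw -0.338 iou 0.945
scale 0.65 xy 0.4855 0.0227 yaw 0.168 iou 0.978
tray 0.78 xy 0.6349 0.1470 yaw 0.364 iou 0.964
mat 0.84 xy 0.6426 -0.1663 yaw 3.065 iou 0.970
jar 0.73 xy 0.4642 -0.2807 yaw 0.185 iou 0.907
spool 0.71 xy 0.6032 0.3322 yaw 0.108 iou 0.945
flux 0.73 xy 0.5212 -0.0056 yaw 0.112 iou 0.082
1.65 [[291.7, 0.0, 254.5], [0.0, 291.7, 196.0], [0.0, 0.0, 1.0]] [ 0.347 -0.526  0.385] [ 0.27852093 -0.55955149  0.23873465] [[0.445, -0.895, 0.001], [-0.856, -0.426, 0.293], [-0.262, -0.131, -0.956]]
```

```bash
python3 -m jog '[{"dx":0.042,"dy":0.117},{"dx":0.042,"dy":0.117},{"dx":0.042,"dy":0.117},{"dx":0.042,"dy":0.117},{"dx":0.042,"dy":0.117}]'
python3 -m jog '[{"dx":0.042,"dy":0.117,"wz":0.05},{"dx":0.042,"dy":0.117,"wz":0.05},{"dx":0.042,"dy":0.117,"wz":0.05},{"dx":0.042,"dy":0.117,"wz":0.05},{"dx":0.042,"dy":0.117,"wz":0.05}]'
python3 -c "
from plant import r
s=r.get_state();print(s['q'].round(3),s['tool_pos'],s['eef_rot'])"
```

```text
[ 1.143  0.689 -0.195  1.565  0.157  0.902 -0.215] [ 0.27852093 -0.55955149  0.23873465] [9.73461489e-01 2.28850884e-01 2.43359998e-05 3.80121532e-05]invalid input
invalid input
```

```bash
python3 -m jog '[{"wx":0,"wy":0,"wz":0,"dx":0.042,"dy":0.117,"dz":0,"hand":0},{"wx":0,"wy":0,"wz":0,"dx":0.042,"dy":0.117,"dz":0,"hand":0},{"wx":0,"wy":0,"wz":0,"dx":0.042,"dy":0.117,"dz":0,"hand":0},{"wx":0,"wy":0,"wz":0,"dx":0.042,"dy":0.117,"dz":0,"hand":0},{"wx":0,"wy":0,"wz":0,"dx":0.042,"dy":0.117,"dz":0,"hand":0}]'
python3 -m jog '[{"wx":0,"wy":0,"wz":0.05,"dx":0.042,"dy":0.117,"dz":0,"hand":0},{"wx":0,"wy":0,"wz":0.05,"dx":0.042,"dy":0.117,"dz":0,"hand":0},{"wx":0,"wy":0,"wz":0.05,"dx":0.042,"dy":0.117,"dz":0,"hand":0},{"wx":0,"wy":0,"wz":0.05,"dx":0.042,"dy":0.117,"dz":0,"hand":0},{"wx":0,"wy":0,"wz":0.05,"dx":0.042,"dy":0.117,"dz":0,"hand":0}]'
python3 -c "
from plant import r
s=r.get_state();print(s['q'].round(3),s['tool_pos'],s['eef_rot'])"
```

```text
clock: 2.07
tool_pos: [0.3313, -0.412, 0.2389]
eef_rot: [0.973, 0.229, 0.0, 0.0]
contact_force: [0.5, -0.6, 0.1]
opening: 0.999
finger_force: 0.0
clock: 2.48
tool_pos: [0.3839, -0.2657, 0.239]
eef_rot: [0.885, 0.465, 0.0, 0.0]
contact_force: [1.3, -0.2, 0.3]
opening: 0.996
finger_force: 0.0
[ 0.723  0.498 -0.325  2.022  0.253  0.658 -0.371] [ 0.38394707 -0.26574215  0.23900887] [8.85475257e-01 4.64686348e-01 1.90454146e-04 3.61235301e-04]
```

```bash
python3 -m jog '[{"wx":0,"wy":0,"wz":0.05,"dx":0.029,"dy":0.083,"dz":0,"hand":0},{"wx":0,"wy":0,"wz":0.05,"dx":0.029,"dy":0.083,"dz":0,"hand":0},{"wx":0,"wy":0,"wz":0.05,"dx":0.029,"dy":0.083,"dz":0,"hand":0},{"wx":0,"wy":0,"wz":0.05,"dx":0.029,"dy":0.083,"dz":0,"hand":0},{"wx":0,"wy":0,"wz":0.05,"dx":0.029,"dy":0.083,"dz":0,"hand":0}]' >/dev/null
python3 -m jog '[{"wx":0,"wy":0,"wz":0.05,"dx":0.029,"dy":0.083,"dz":0,"hand":0},{"wx":0,"wy":0,"wz":0.05,"dx":0.029,"dy":0.083,"dz":0,"hand":0},{"wx":0,"wy":0,"wz":0.05,"dx":0.029,"dy":0.083,"dz":0,"hand":0},{"wx":0,"wy":0,"wz":0.05,"dx":0.029,"dy":0.083,"dz":0,"hand":0},{"wx":0,"wy":0,"wz":0.05,"dx":0.029,"dy":0.083,"dz":0,"hand":0}]' >/dev/null
python3 -m jog '[{"wx":0,"wy":0,"wz":0.05,"dx":0.029,"dy":0.083,"dz":0,"hand":0},{"wx":0,"wy":0,"wz":0.05,"dx":0.029,"dy":0.083,"dz":0,"hand":0},{"wx":0,"wy":0,"wz":0.05,"dx":0.029,"dy":0.083,"dz":0,"hand":0},{"wx":0,"wy":0,"wz":0.05,"dx":0.029,"dy":0.083,"dz":0,"hand":0},{"wx":0,"wy":0,"wz":0,"dx":0,"dy":0,"dz":0,"hand":0}]'
cat >> h.py <<'E'
def pose():
    s=r.get_state(); q=s["eef_rot"]; yy=2*np.arctan2(q[1],q[0])-np.pi/2
    print("t %.2f"%s["clock"],"tcp",s["tool_pos"].round(4),"q7 %.2f"%s["q"][6],"tool-y angle %.3f"%(yy%np.pi),"tilt",q[2:].round(4),"F",s["contact_force"].round(1),"open %.3f"%s["opening"],"grip %.1f"%s["finger_force"])
E
python3 - <<'E'
from h import *
pose()
im=r.snapshot("wrist"); save("w1",0,im)
look("wrist",["transformer","scale","heatsink","tray"],dict(heatsink=.004,toroid=.04,transformer=.038))
E
```

```text
clock: 3.73
tool_pos: [0.4868, 0.0286, 0.2394]
eef_rot: [0.376, 0.927, 0.003, 0.001]
contact_force: [0.3, 0.6, 0.4]
opening: 0.997
finger_force: 0.0
t 3.73 tcp [0.4868 0.0286 0.2394] q7 0.09 tool-y angle 0.800 tilt [0.0028 0.0006] F [0.3 0.6 0.4] open 0.997 grip 0.0
transformer 0.61 xy 0.4869 0.0197 yaw 0.837 iou 0.971
scale 0.97 xy 0.4855 0.0192 yaw 0.172 iou 0.986
heatsink 0.96 xy 0.6395 0.1425 yaw 1.009 iou 0.972
tray 0.69 xy 0.6370 0.1431 yaw 1.926 iou 0.965
```

View pics/w1.png

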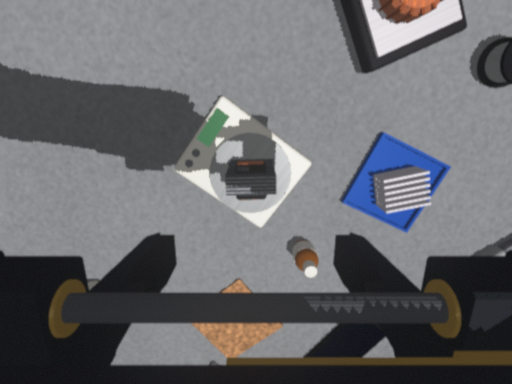

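```bash
python3 -m jog '[{"wx":0,"wy":0,"wz":0,"dx":0,"dy":-0.03,"dz":-0.12,"hand":0},{"wx":0,"wy":0,"wz":0,"dx":0,"dy":0,"dz":-0.15,"hand":0},{"wx":0,"wy":0,"wz":0,"dx":0,"dy":0,"dz":-0.15,"hand":0},{"wx":0,"wy":0,"wz":0,"dx":0,"dy":0,"dz":-0.15,"hand":0},{"wx":0,"wy":0,"wz":0,"dx":0,"dy":0,"dz":-0.12,"hand":0}]' 
python3 -m jog '[{"wx":0,"wy":0,"wz":0,"dx":0,"dy":0,"dz":-0.065,"hand":0},{"wx":0,"wy":0,"wz":0,"dx":0,"dy":0,"dz":0,"hand":0},{"wx":0,"wy":0,"wz":0,"dx":0,"dy":0,"dz":0,"hand":1},{"wx":0,"wy":0,"wz":0,"dx":0,"dy":0,"dz":0,"hand":1},{"wx":0,"wy":0,"wz":0,"dx":0,"dy":0,"dz":0,"hand":1}]' 30
python3 -m jog '[{"wx":0,"wy":0,"wz":0,"dx":0,"dy":0,"dz":0,"hand":1},{"wx":0,"wy":0,"wz":0,"dx":0,"dy":0,"dz":0,"hand":1},{"wx":0,"wy":0,"wz":0,"dx":0,"dy":0,"dz":0,"hand":1}]' 30
python3 -c "
from h import *
pose()"
```

```text
clock: 4.4
tool_pos: [0.4841, 0.0143, 0.0643]
eef_rot: [0.381, 0.924, -0.001, -0.001]
contact_force: [0.4, 0.2, -0.3]
opening: 1.0
finger_force: 0.0
clock: 4.82
tool_pos: [0.4859, 0.0157, 0.0514]
eef_rot: [0.381, 0.925, 0.001, 0.001]
contact_force: [0.4, 1.1, -0.1]
opening: 0.8
finger_force: 0.0
clock: 5.07
tool_pos: [0.4871, 0.017, 0.0512]
eef_rot: [0.38, 0.925, 0.002, 0.002]
contact_force: [1.8, 1.4, 6.6]
opening: 0.611
finger_force: 30.0
t 5.07 tcp [0.4871 0.017  0.0512] q7 -0.26 tool-y angle 0.791 tilt [0.0019 0.0017] F [1.8 1.4 6.6] open 0.611 grip 30.0
```

```bash
python3 -m jog '[{"wx":0,"wy":0,"wz":0,"dx":0,"dy":0,"dz":0.06,"hand":1},{"wx":0,"wy":0,"wz":0,"dx":0,"dy":0,"dz":0.12,"hand":1},{"wx":0,"wy":0,"wz":0,"dx":0,"dy":0,"dz":0.12,"hand":1},{"wx":0,"wy":0,"wz":0,"dx":0.03,"dy":-0.04,"dz":0.1,"hand":1},{"wx":0,"wy":0,"wz":0,"dx":0.084,"dy":-0.1,"dz":0,"hand":1}]' 
python3 -m jog '[{"wx":0,"wy":0,"wz":0,"dx":0.09,"dy":-0.105,"dz":0,"hand":1},{"wx":0,"wy":0,"wz":0,"dx":0.09,"dy":-0.105,"dz":0,"hand":1},{"wx":0,"wy":0,"wz":0,"dx":0.09,"dy":-0.105,"dz":0,"hand":1},{"wx":0,"wy":0,"wz":0,"dx":0.09,"dy":-0.105,"dz":0,"hand":1},{"wx":0,"wy":0,"wz":0,"dx":0.08,"dy":-0.1,"dz":0,"hand":1}]' 
python3 -m jog '[{"wx":0,"wy":0,"wz":0,"dx":0.07,"dy":-0.08,"dz":0,"hand":1},{"wx":0,"wy":0,"wz":0,"dx":0,"dy":0,"dz":0,"hand":1},{"wx":0,"wy":0,"wz":0,"dx":0,"dy":0,"dz":0,"hand":1},{"wx":0,"wy":0,"wz":0,"dx":0,"dy":0,"dz":0,"hand":1}]'
python3 - <<'E'
from h import *
pose()
r.snapshot("wrist");look("wrist",["mat","scale","tray"],{})
r.snapshot("top");look("top",["scale","mat"],{})
E
```

```text
clock: 5.48
tool_pos: [0.5125, -0.0151, 0.1543]
eef_rot: [0.376, 0.926, 0.002, 0.001]
contact_force: [1.6, 1.6, -3.9]
opening: 0.612
finger_force: 30.0
clock: 5.9
tool_pos: [0.6228, -0.1517, 0.1491]
eef_rot: [0.381, 0.925, -0.001, -0.001]
contact_force: [0.4, 0.6, -3.6]
opening: 0.61
finger_force: 30.0
clock: 6.23
tool_pos: [0.6393, -0.1683, 0.149]
eef_rot: [0.38, 0.925, -0.0, -0.002]
contact_force: [-0.3, 0.1, -4.0]
opening: 0.611
finger_force: 30.0
t 6.23 tcp [ 0.6393 -0.1683  0.149 ] q7 0.46 tool-y angle 0.792 tilt [-0.0002 -0.0018] F [-0.3  0.1 -4. ] open 0.611 grip 30.0
mat 0.67 xy 0.6446 -0.1658 yaw 1.476 iou 0.834
scale 0.93 xy 0.4611 0.0190 yaw 3.310 iou 0.959
mat 0.85 xy 0.6423 -0.1661 yaw 1.473 iou 0.906
```

```bash
python3 -m jog '[{"wx":0,"wy":0,"wz":0,"dx":0.015,"dy":0.008,"dz":-0.1,"hand":1},{"wx":0,"wy":0,"wz":0,"dx":0,"dy":0,"dz":-0.14,"hand":1},{"wx":0,"wy":0,"wz":0,"dx":0,"dy":0,"dz":-0.14,"hand":1},{"wx":0,"wy":0,"wz":0,"dx":0,"dy":0,"dz":-0.09,"hand":1},{"wx":0,"wy":0,"wz":0,"dx":0,"dy":0,"dz":-0.03,"hand":1}]' 
python3 -m jog '[{"wx":0,"wy":0,"wz":0,"dx":0,"dy":0,"dz":-0.015,"hand":1},{"wx":0,"wy":0,"wz":0,"dx":0,"dy":0,"dz":0,"hand":1},{"wx":0,"wy":0,"wz":0,"dx":0,"dy":0,"dz":0,"hand":1}]'
```

```text
clock: 7.0
tool_pos: [0.6417, -0.1669, 0.0209]
eef_rot: [0.38, 0.925, -0.001, -0.003]
contact_force: [-1.3, 0.1, -3.4]
opening: 0.611
finger_force: 30.0
clock: 7.25
tool_pos: [0.6462, -0.1669, 0.023]
eef_rot: [0.38, 0.925, 0.001, 0.001]
contact_force: [-0.9, -0.7, -3.9]
opening: 0.61
finger_force: 30.0
```

```bash
python3 -m jog '[{"wx":0,"wy":0,"wz":0,"dx":0,"dy":0,"dz":-0.01,"hand":1},{"wx":0,"wy":0,"wz":0,"dx":0,"dy":0,"dz":-0.006,"hand":1},{"wx":0,"wy":0,"wz":0,"dx":0,"dy":0,"dz":0,"hand":1}]'
python3 -m jog '[{"wx":0,"wy":0,"wz":0,"dx":0,"dy":0,"dz":-0.003,"hand":1},{"wx":0,"wy":0,"wz":0,"dx":0,"dy":0,"dz":0,"hand":1}]'
```

```text
clock: 7.5
tool_pos: [0.6451, -0.1672, 0.0179]
eef_rot: [0.38, 0.925, 0.0, 0.001]
contact_force: [0.2, 0.0, -4.6]
opening: 0.606
finger_force: 30.0
clock: 7.67
tool_pos: [0.6451, -0.1672, 0.0174]
eef_rot: [0.38, 0.925, -0.0, 0.0]
contact_force: [-1.4, -1.5, 1.6]
opening: 0.61
finger_force: 30.0
```

```bash
python3 -m jog '[{"wx":0,"wy":0,"wz":0,"dx":0,"dy":0,"dz":0,"hand":0},{"wx":0,"wy":0,"wz":0,"dx":0,"dy":0,"dz":0,"hand":0},{"wx":0,"wy":0,"wz":0,"dx":0,"dy":0,"dz":0,"hand":0},{"wx":0,"wy":0,"wz":0,"dx":0,"dy":0,"dz":0.06,"hand":0},{"wx":0,"wy":0,"wz":0,"dx":0,"dy":0,"dz":0.14,"hand":0}]' 
python3 -m jog '[{"wx":0,"wy":0,"wz":0,"dx":0,"dy":0,"dz":0.15,"hand":0},{"wx":0,"wy":0,"wz":0,"dx":0,"dy":0,"dz":0.15,"hand":0},{"wx":0,"wy":0,"wz":0,"dx":0,"dy":0,"dz":0.15,"hand":0},{"wx":0,"wy":0,"wz":0,"dx":0,"dy":0,"dz":0.15,"hand":0},{"wx":0,"wy":0,"wz":0.02,"dx":-0.04,"dy":0.09,"dz":0.05,"hand":0}]' 
python3 -m jog '[{"wx":0,"wy":0,"wz":0.03,"dx":-0.053,"dy":0.125,"dz":0,"hand":0},{"wx":0,"wy":0,"wz":0.03,"dx":-0.053,"dy":0.125,"dz":0,"hand":0},{"wx":0,"wy":0,"wz":0.03,"dx":-0.053,"dy":0.125,"dz":0,"hand":0},{"wx":0,"wy":0,"wz":0.03,"dx":-0.053,"dy":0.125,"dz":0,"hand":0},{"wx":0,"wy":0,"wz":0.03,"dx":-0.053,"dy":0.125,"dz":0,"hand":0}]' >/dev/null
python3 -m jog '[{"wx":0,"wy":0,"wz":0.03,"dx":-0.053,"dy":0.125,"dz":0,"hand":0},{"wx":0,"wy":0,"wz":0.03,"dx":-0.053,"dy":0.125,"dz":0,"hand":0},{"wx":0,"wy":0,"wz":0.03,"dx":-0.053,"dy":0.125,"dz":0,"hand":0},{"wx":0,"wy":0,"wz":0.03,"dx":-0.053,"dy":0.125,"dz":0,"hand":0},{"wx":0,"wy":0,"wz":0.03,"dx":-0.053,"dy":0.125,"dz":0,"hand":0}]' >/dev/null
python3 -m jog '[{"wx":0,"wy":0,"wz":0.03,"dx":-0.055,"dy":0.13,"dz":0,"hand":0},{"wx":0,"wy":0,"wz":0.03,"dx":-0.055,"dy":0.13,"dz":0,"hand":0},{"wx":0,"wy":0,"wz":0.02,"dx":-0.055,"dy":0.13,"dz":0,"hand":0},{"wx":0,"wy":0,"wz":0,"dx":0,"dy":0,"dz":0,"hand":0},{"wx":0,"wy":0,"wz":0,"dx":0,"dy":0,"dz":0,"hand":0}]'
python3 - <<'E'
from h import *
pose()
im=r.snapshot("wrist"); save("w2",0,im)
for d in r.masks_of("wrist","toroid"): print(d["p"],d["bbox"],fit(r.camera_info("wrist"),d["region"],"toroid",.04))
look("wrist",["hotplate","tray","scale","heatsink","spool"],dict(heatsink=.004))
r.snapshot("top"); look("top",["transformer","mat"],dict(transformer=.004))
E
```

```text
clock: 8.08
tool_pos: [0.6415, -0.1669, 0.0635]
eef_rot: [0.38, 0.925, -0.001, -0.004]
contact_force: [-0.3, 0.3, 0.7]
opening: 0.96
finger_force: 0.0
clock: 8.5
tool_pos: [0.6388, -0.1494, 0.2359]
eef_rot: [0.365, 0.931, 0.0, 0.006]
contact_force: [1.2, -0.7, 0.6]
opening: 1.005
finger_force: 0.0
clock: 9.75
tool_pos: [0.4598, 0.2681, 0.2303]
eef_rot: [-0.013, 1.0, 0.001, 0.001]
contact_force: [0.2, -2.1, 0.1]
opening: 0.998
finger_force: 0.0
t 9.75 tcp [0.4598 0.2681 0.2303] q7 0.30 tool-y angle 1.596 tilt [0.0009 0.0006] F [ 0.2 -2.1  0.1] open 0.998 grip 0.0
0.94 [231.2, 150.6, 285.2, 205.9] (np.float64(0.4614786385704984), np.float64(0.2663520525530791), np.float64(0.12631602837817063), np.float64(0.9827802431024503))
0.89 [354.3, 65.8, 447.1, 144.8] (np.float64(0.37617976408040427), np.float64(0.4145540040014551), np.float64(0.1828214399626485), np.float64(0.6531024340993393))
0.87 [340.8, 209.0, 394.1, 251.4] (np.float64(0.53025240461811), np.float64(0.39471900164040663), np.float64(-0.06357775594907596), np.float64(0.5785808620482651))
0.65 [365.0, 1.1, 452.6, 35.2] (np.float64(0.285735212026801), np.float64(0.4055016714029371), np.float64(0.5402810069963816), np.float64(0.5936576094607913))
0.36 [165.1, 272.2, 194.1, 294.4] (np.float64(0.6330341200549775), np.float64(0.1638209864802085), np.float64(-0.06097508690686593), np.float64(0.3100979844646392))
hotplate 0.98 xy 0.4637 0.2692 yaw -0.364 iou 0.952
tray 0.75 xy 0.6308 0.2034 yaw 1.532 iou 0.366
scale 0.96 xy 0.4874 0.0180 yaw 0.165 iou 0.971
heatsink 0.69 xy 0.6547 0.1524 yaw -0.471 iou 0.419
spool 0.71 xy 0.6081 0.3265 yaw 0.228 iou 0.881
```

View pics/w2.png

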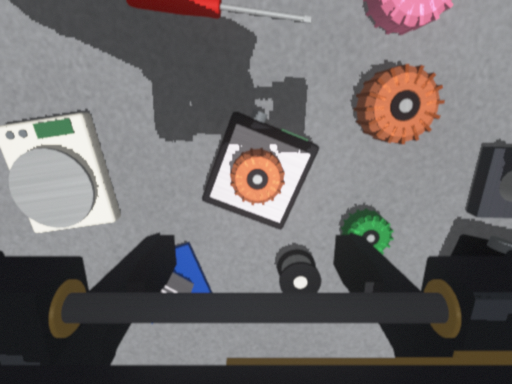

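```bash
python3 -m jog '[{"wx":0,"wy":0,"wz":0,"dx":0.005,"dy":-0.006,"dz":-0.11,"hand":0},{"wx":0,"wy":0,"wz":0,"dx":0,"dy":0,"dz":-0.15,"hand":0},{"wx":0,"wy":0,"wz":0,"dx":0,"dy":0,"dz":-0.15,"hand":0},{"wx":0,"wy":0,"wz":0,"dx":0,"dy":0,"dz":-0.15,"hand":0},{"wx":0,"wy":0,"wz":0,"dx":0,"dy":0,"dz":-0.12,"hand":0}]' >/dev/null
python3 -m jog '[{"wx":0,"wy":0,"wz":0,"dx":0,"dy":0,"dz":-0.045,"hand":0},{"wx":0,"wy":0,"wz":0,"dx":0,"dy":0,"dz":0,"hand":0},{"wx":0,"wy":0,"wz":0,"dx":0,"dy":0,"dz":0,"hand":0}]'
python3 -m jog '[{"wx":0,"wy":0,"wz":0,"dx":0,"dy":0,"dz":0,"hand":1},{"wx":0,"wy":0,"wz":0,"dx":0,"dy":0,"dz":0,"hand":1},{"wx":0,"wy":0,"wz":0,"dx":0,"dy":0,"dz":0,"hand":1},{"wx":0,"wy":0,"wz":0,"dx":0,"dy":0,"dz":0,"hand":1},{"wx":0,"wy":0,"wz":0,"dx":0,"dy":0,"dz":0,"hand":1}]' 40
python3 -m jog '[{"wx":0,"wy":0,"wz":0,"dx":0,"dy":0,"dz":0,"hand":1},{"wx":0,"wy":0,"wz":0,"dx":0,"dy":0,"dz":0,"hand":1}]' 40
```

```text
clock: 10.92
tool_pos: [0.4621, 0.2641, 0.0476]
eef_rot: [-0.01, 1.0, -0.0, -0.0]
contact_force: [0.6, 0.5, -0.0]
opening: 0.999
finger_force: 0.0
clock: 11.33
tool_pos: [0.4629, 0.2655, 0.0489]
eef_rot: [-0.01, 1.0, 0.002, 0.001]
contact_force: [-0.9, 1.6, 6.0]
opening: 0.671
finger_force: 40.0
clock: 11.5
tool_pos: [0.4629, 0.2656, 0.0489]
eef_rot: [-0.01, 1.0, 0.002, 0.001]
contact_force: [-0.3, 2.8, 6.2]
opening: 0.677
finger_force: 40.0
```

```bash
python3 -m jog '[{"wx":0,"wy":0,"wz":0,"dx":0,"dy":0,"dz":0.06,"hand":1},{"wx":0,"wy":0,"wz":0,"dx":0,"dy":0,"dz":0.12,"hand":1},{"wx":0,"wy":0,"wz":0,"dx":0,"dy":-0.02,"dz":0.1,"hand":1},{"wx":0,"wy":0,"wz":0,"dx":0.01,"dy":-0.07,"dz":0.02,"hand":1},{"wx":0,"wy":0,"wz":0,"dx":0.01,"dy":-0.12,"dz":0,"hand":1}]' 
python3 -m jog '[{"wx":0,"wy":0,"wz":0,"dx":0.015,"dy":-0.13,"dz":0,"hand":1},{"wx":0,"wy":0,"wz":0,"dx":0.015,"dy":-0.13,"dz":0,"hand":1},{"wx":0,"wy":0,"wz":0,"dx":0.015,"dy":-0.13,"dz":0,"hand":1},{"wx":0,"wy":0,"wz":0,"dx":0.015,"dy":-0.13,"dz":0,"hand":1},{"wx":0,"wy":0,"wz":0,"dx":0.01,"dy":-0.12,"dz":0,"hand":1}]' 
python3 -m jog '[{"wx":0,"wy":0,"wz":0,"dx":0.01,"dy":-0.09,"dz":0,"hand":1},{"wx":0,"wy":0,"wz":0,"dx":0,"dy":-0.05,"dz":0,"hand":1},{"wx":0,"wy":0,"wz":0,"dx":0,"dy":0,"dz":0,"hand":1},{"wx":0,"wy":0,"wz":0,"dx":0,"dy":0,"dz":0,"hand":1},{"wx":0,"wy":0,"wz":0,"dx":0,"dy":0,"dz":0,"hand":1}]'
python3 - <<'E'
from h import *
pose()
im=r.snapshot("wrist"); save("w3",0,im)
look("wrist",["toroid","scale","tray","hotplate"],dict(toroid=.116))
ci=r.camera_info("wrist"); print(ci["R"][2])
E
```

```text
clock: 11.92
tool_pos: [0.4679, 0.215, 0.125]
eef_rot: [-0.012, 1.0, 0.003, 0.002]
contact_force: [1.2, -0.7, -2.9]
opening: 0.67
finger_force: 40.0
clock: 12.33
tool_pos: [0.4841, 0.0482, 0.1223]
eef_rot: [-0.01, 1.0, -0.001, -0.001]
contact_force: [0.9, 0.1, -2.4]
opening: 0.672
finger_force: 40.0
clock: 12.75
tool_pos: [0.4871, 0.0176, 0.1228]
eef_rot: [-0.011, 1.0, 0.001, -0.0]
contact_force: [1.0, 0.7, -3.2]
opening: 0.67
finger_force: 40.0
t 12.75 tcp [0.4871 0.0176 0.1228] q7 0.51 tool-y angle 1.592 tilt [ 0.0005 -0.0001] F [ 1.   0.7 -3.2] open 0.670 grip 40.0
toroid 0.8 xy 0.4840 0.0173 yaw 0.108 iou 0.870
tray 0.82 xy 0.6169 0.1409 yaw 1.896 iou 0.331
hotplate 0.6 xy 0.4698 0.2803 yaw 1.211 iou 0.676
[ 0.29254078  0.00641595 -0.95623152]
```

View pics/w3.png

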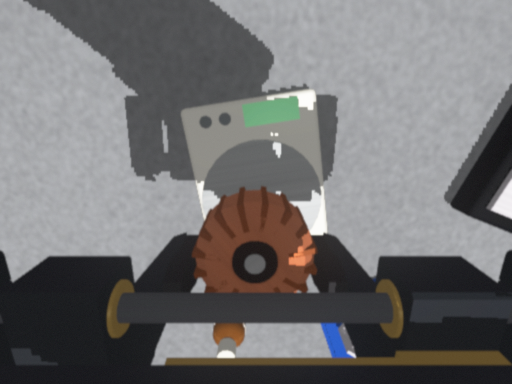

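Run:
```python
from h import *
ci=r.camera_info("wrist")
print("hub",unproj(ci,(255.5,262.5),.1459))
a=unproj(ci,(182.5,110),.022);b=unproj(ci,(314,90.5),.022);print(a,b,np.linalg.norm(a-b))
m=(a+b)/2; d=(a-b)/np.linalg.norm(a-b); n=np.array([-d[1],d[0],0]); n*=np.sign(n[0]); print("pan centre",m+.082*n, "yaw",np.arctan2(n[1],n[0]))
```

```text
hub [0.48361065 0.01746958 0.1459    ]
[ 0.41668638 -0.04299618  0.022     ] [0.39944882 0.0626412  0.022     ] 0.10703452467367051
pan centre [0.48899724 0.02302835 0.022     ] yaw 0.16175113236011415
```

Run:
```python
from h import *
ci=r.camera_info("wrist")
g=cv2.cvtColor(cv2.imread("pics/w3.png"),cv2.COLOR_BGR2GRAY).astype(float)
g=cv2.GaussianBlur(g,(3,3),0)
from scipy.optimize import least_squares
c=np.array([.486,.018]); 
for it in range(3):
  pts=[]
  for t in np.linspace(0,2*np.pi,120,endpoint=False):
    rr=np.linspace(.042,.058,65); P=np.c_[c[0]+rr*np.cos(t),c[1]+rr*np.sin(t),rr*0+.038]; u=proj(ci,P).astype(np.float32)
    if u[:,1].max()>215: continue
    v=cv2.remap(g.astype(np.float32),u[:,0],u[:,1],1).ravel(); dv=np.diff(v); k=np.argmax(dv)
    if dv[k]>2: pts.append(P[k,:2])
  pts=np.array(pts)
  s=least_squares(lambda p:np.hypot(*(pts-p[:2]).T)-p[2],[*c,.05],loss="soft_l1",f_scale=.001); c=s.x[:2]
  s2=least_squares(lambda p:np.hypot(*(pts-p[:2]).T)-.05,c,loss="soft_l1",f_scale=.001)
  print(len(pts),s.x,s2.x,np.median(abs(s2.fun)))
```

```text
66 [0.4860466  0.02253307 0.04893772] [0.48741428 0.02249753] 0.0003391719134858383
67 [0.48589222 0.02273695 0.0488304 ] [0.48738726 0.02266777] 0.00036784968740821017
67 [0.48601536 0.02273812 0.04894454] [0.48736942 0.02266837] 0.0003579992104508628
```

```bash
cat >> h.py <<'E'
from scipy.optimize import least_squares
def pan(ci,im,c,vmax=215,sgn=1):
  g=cv2.GaussianBlur(cv2.cvtColor(im,cv2.COLOR_RGB2GRAY).astype(np.float32),(3,3),0)
  for it in range(3):
    pts=[]
    for t in np.linspace(0,2*np.pi,120,endpoint=False):
      rr=np.linspace(.042,.058,65); P=np.c_[c[0]+rr*np.cos(t),c[1]+rr*np.sin(t),rr*0+.038]; u=proj(ci,P).astype(np.float32)
      if u[:,1].max()>vmax: continue
      v=cv2.remap(g,u[:,0],u[:,1],1).ravel(); dv=np.diff(v)*sgn; k=np.argmax(dv)
      if dv[k]>2: pts.append(P[k,:2])
    pts=np.array(pts); s=least_squares(lambda p:np.hypot(*(pts-p[:2]).T)-.05,c,loss="soft_l1",f_scale=.001); c=s.x
  return c.round(4),len(pts),np.median(abs(s.fun)).round(4)
E
python3 - <<'E'
from h import *
for i in range(3):
    pose(); ci=r.camera_info("wrist"); im=r.snapshot("wrist"); print(pan(ci,im,[.486,.018]))
    for d in r.masks_of("wrist","toroid")[:1]: 
        m=d["region"]; 
    print((-ci["R"].T@ci["t"]).round(4))
ci=r.camera_info("top"); im=r.snapshot("top"); print("top",pan(ci,im,[.486,.02],400))
t0=cv2.cvtColor(cv2.imread("pics/top0.png"),cv2.COLOR_BGR2RGB); print("top0",pan(ci,t0,[.486,.02],400))
E
```

```text
t 13.00 tcp [0.4872 0.0175 0.1228] q7 0.51 tool-y angle 1.593 tilt [0.0002 0.    ] F [ 0.1 -0.1 -2.7] open 0.667 grip 40.0
(array([0.4872, 0.0227]), 64, np.float64(0.0004))
[0.4129 0.0154 0.2691]
t 13.10 tcp [0.4872 0.0171 0.1228] q7 0.51 tool-y angle 1.592 tilt [ 0.0001 -0.    ] F [ 0.3 -0.3 -2.8] open 0.672 grip 40.0
(array([0.4871, 0.0229]), 64, np.float64(0.0004))
[0.4129 0.0151 0.2691]
t 13.20 tcp [0.4872 0.0168 0.1227] q7 0.51 tool-y angle 1.592 tilt [ 0. -0.] F [ 0.3 -0.9 -3.1] open 0.670 grip 40.0
(array([0.4871, 0.0229]), 62, np.float64(0.0003))
[0.4129 0.0148 0.2691]
top (array([0.4845, 0.0239]), 48, np.float64(0.0014))
top0 (array([0.4808, 0.0221]), 94, np.float64(0.0014))
```

```bash
python3 -m jog '[{"wx":0,"wy":0,"wz":0,"dx":0.012,"dy":0.022,"dz":0,"hand":1},{"wx":0,"wy":0,"wz":0,"dx":0,"dy":0,"dz":-0.07,"hand":1},{"wx":0,"wy":0,"wz":0,"dx":0,"dy":0,"dz":-0.08,"hand":1},{"wx":0,"wy":0,"wz":0,"dx":0,"dy":0,"dz":-0.06,"hand":1},{"wx":0,"wy":0,"wz":0,"dx":0,"dy":0,"dz":-0.04,"hand":1}]' 
python3 -m jog '[{"wx":0,"wy":0,"wz":0,"dx":0,"dy":0,"dz":-0.02,"hand":1},{"wx":0,"wy":0,"wz":0,"dx":0,"dy":0,"dz":-0.01,"hand":1},{"wx":0,"wy":0,"wz":0,"dx":0,"dy":0,"dz":0,"hand":1},{"wx":0,"wy":0,"wz":0,"dx":0,"dy":0,"dz":0,"hand":1}]'
python3 -c "
from h import *
pose()"
```

```text
clock: 13.77
tool_pos: [0.4902, 0.0223, 0.059]
eef_rot: [-0.01, 1.0, 0.0, -0.0]
contact_force: [-0.6, 0.2, -2.5]
opening: 0.672
finger_force: 40.0
clock: 14.1
tool_pos: [0.4907, 0.0223, 0.0532]
eef_rot: [-0.01, 1.0, 0.0, 0.0]
contact_force: [-0.4, 0.4, -2.9]
opening: 0.671
finger_force: 40.0
t 14.10 tcp [0.4907 0.0223 0.0532] q7 0.34 tool-y angle 1.591 tilt [0.0002 0.0004] F [-0.4  0.4 -2.9] open 0.671 grip 40.0
```

```bash
python3 -m jog '[{"wx":0,"wy":0,"wz":0,"dx":0,"dy":0,"dz":-0.008,"hand":1},{"wx":0,"wy":0,"wz":0,"dx":0,"dy":0,"dz":-0.006,"hand":1},{"wx":0,"wy":0,"wz":0,"dx":0,"dy":0,"dz":-0.004,"hand":1},{"wx":0,"wy":0,"wz":0,"dx":0,"dy":0,"dz":0,"hand":1}]'
python3 -m jog '[{"wx":0,"wy":0,"wz":0,"dx":0,"dy":0,"dz":-0.004,"hand":1},{"wx":0,"wy":0,"wz":0,"dx":0,"dy":0,"dz":0,"hand":1}]'
```

```text
clock: 14.43
tool_pos: [0.4903, 0.0219, 0.0483]
eef_rot: [-0.01, 1.0, 0.0, 0.0]
contact_force: [0.3, -0.3, -2.1]
opening: 0.67
finger_force: 40.0
clock: 14.6
tool_pos: [0.4903, 0.0219, 0.0472]
eef_rot: [-0.01, 1.0, 0.0, -0.0]
contact_force: [-0.2, -0.4, -2.9]
opening: 0.677
finger_force: 40.0
```

```bash
python3 -m jog '[{"wx":0,"wy":0,"wz":0,"dx":0,"dy":0,"dz":-0.003,"hand":1},{"wx":0,"wy":0,"wz":0,"dx":0,"dy":0,"dz":0,"hand":1}]'
python3 -m jog '[{"wx":0,"wy":0,"wz":0,"dx":0,"dy":0,"dz":-0.003,"hand":1},{"wx":0,"wy":0,"wz":0,"dx":0,"dy":0,"dz":0,"hand":1}]'
```

```text
clock: 14.77
tool_pos: [0.4903, 0.0219, 0.047]
eef_rot: [-0.01, 1.0, -0.0, 0.0]
contact_force: [-1.3, -0.9, 3.2]
opening: 0.672
finger_force: 40.0
clock: 14.93
tool_pos: [0.4903, 0.0219, 0.0469]
eef_rot: [-0.01, 1.0, -0.0, 0.001]
contact_force: [-2.4, -2.1, 12.5]
opening: 0.671
finger_force: 40.0
```

```bash
python3 -m jog '[{"wx":0,"wy":0,"wz":0,"dx":0,"dy":0,"dz":0.004,"hand":1},{"wx":0,"wy":0,"wz":0,"dx":0,"dy":0,"dz":0,"hand":0},{"wx":0,"wy":0,"wz":0,"dx":0,"dy":0,"dz":0,"hand":0},{"wx":0,"wy":0,"wz":0,"dx":0,"dy":0,"dz":0,"hand":0},{"wx":0,"wy":0,"wz":0,"dx":0,"dy":0,"dz":0,"hand":0}]' 
python3 -m jog '[{"wx":0,"wy":0,"wz":0,"dx":0,"dy":0,"dz":0.08,"hand":0},{"wx":0,"wy":0,"wz":0,"dx":0,"dy":0,"dz":0.15,"hand":0},{"wx":0,"wy":0,"wz":0,"dx":0,"dy":0,"dz":0.15,"hand":0},{"wx":0,"wy":0,"wz":0,"dx":0,"dy":0,"dz":0.15,"hand":0},{"wx":0,"wy":0,"wz":0,"dx":0,"dy":0,"dz":0.15,"hand":0}]' >/dev/null
python3 -m jog '[{"wx":0,"wy":0,"wz":0,"dx":0,"dy":0,"dz":0.05,"hand":0},{"wx":0,"wy":0,"wz":0,"dx":0,"dy":0,"dz":0,"hand":0},{"wx":0,"wy":0,"wz":0,"dx":0,"dy":0,"dz":0,"hand":0},{"wx":0,"wy":0,"wz":0,"dx":0,"dy":0,"dz":0,"hand":0},{"wx":0,"wy":0,"wz":0,"dx":0,"dy":0,"dz":0,"hand":0}]'
python3 - <<'E'
from h import *
pose()
ci=r.camera_info("wrist");im=r.snapshot("wrist"); save("w4",0,im); np.savez("w4",**ci)
print(pan(ci,im,[.486,.022],400))
look("wrist",["toroid","scale","tray","heatsink","hotplate"],dict(toroid=.038,heatsink=.004))
E
```

```text
clock: 15.35
tool_pos: [0.4904, 0.0221, 0.0467]
eef_rot: [-0.01, 1.0, 0.0, 0.0]
contact_force: [0.2, -0.4, 0.4]
opening: 0.953
finger_force: 0.0
clock: 16.18
tool_pos: [0.4893, 0.0215, 0.2278]
eef_rot: [-0.01, 1.0, -0.0, -0.001]
contact_force: [-0.4, 0.6, -0.1]
opening: 1.004
finger_force: 0.0
t 16.18 tcp [0.4893 0.0215 0.2278] q7 0.73 tool-y angle 1.591 tilt [-0.0002 -0.0014] F [-0.4  0.6 -0.1] open 1.004 grip 0.0
(array([0.486 , 0.0228]), 100, np.float64(0.0008))
toroid 0.93 xy 0.4868 0.0214 yaw 0.054 iou 0.968
scale 0.71 xy 0.4635 0.0190 yaw 3.318 iou 0.982
tray 0.92 xy 0.6080 0.1367 yaw 0.349 iou 0.420
heatsink 0.65 xy 0.6545 0.1280 yaw 0.405 iou 0.469
hotplate 0.62 xy 0.4649 0.2760 yaw -0.368 iou 0.890
```

View pics/w4.png

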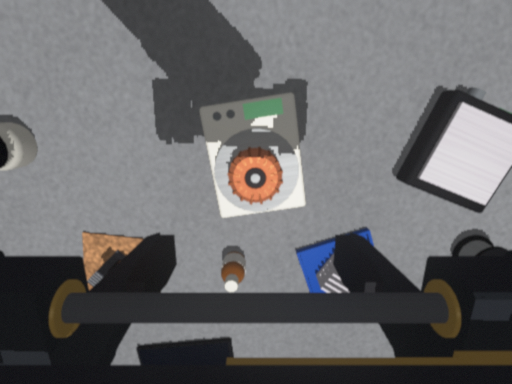

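```bash
python3 -m jog '[{"wx":0,"wy":0,"wz":0.05,"dx":0.06,"dy":0.05,"dz":0,"hand":0},{"wx":0,"wy":0,"wz":0.05,"dx":0.06,"dy":0.05,"dz":0,"hand":0},{"wx":0,"wy":0,"wz":0.05,"dx":0.06,"dy":0.05,"dz":0,"hand":0},{"wx":0,"wy":0,"wz":0.05,"dx":0.06,"dy":0.05,"dz":0,"hand":0},{"wx":0,"wy":0,"wz":0.05,"dx":0.06,"dy":0.05,"dz":0,"hand":0}]' >/dev/null
python3 -m jog '[{"wx":0,"wy":0,"wz":0.05,"dx":0.06,"dy":0.05,"dz":0,"hand":0},{"wx":0,"wy":0,"wz":0.05,"dx":0.06,"dy":0.05,"dz":0,"hand":0},{"wx":0,"wy":0,"wz":0.05,"dx":0.06,"dy":0.05,"dz":0,"hand":0},{"wx":0,"wy":0,"wz":0.05,"dx":0.06,"dy":0.05,"dz":0,"hand":0},{"wx":0,"wy":0,"wz":0.045,"dx":0.06,"dy":0.05,"dz":0,"hand":0}]' >/dev/null
python3 -m jog '[{"wx":0,"wy":0,"wz":0,"dx":0,"dy":0,"dz":0,"hand":0},{"wx":0,"wy":0,"wz":0,"dx":0,"dy":0,"dz":0,"hand":0},{"wx":0,"wy":0,"wz":0,"dx":0,"dy":0,"dz":0,"hand":0},{"wx":0,"wy":0,"wz":0,"dx":0,"dy":0,"dz":0,"hand":0}]'
python3 - <<'E'
from h import *
pose()
ci=r.camera_info("wrist");im=r.snapshot("wrist"); save("w5",0,im); np.savez("w5",**ci)
look("wrist",["tray","heatsink","hotplate"],dict(toroid=.038,heatsink=.004))
ci=r.camera_info("top");im=r.snapshot("top");look("top",["transformer","mat"],dict(transformer=.004))
pose()
E
```

```text
clock: 17.65
tool_pos: [0.6397, 0.1459, 0.2292]
eef_rot: [-0.483, 0.875, -0.0, -0.001]
contact_force: [-0.3, -0.2, 0.8]
opening: 1.002
finger_force: 0.0
t 17.65 tcp [0.6397 0.1459 0.2292] q7 1.61 tool-y angle 2.580 tilt [-0.0004 -0.0006] F [-0.3 -0.2  0.8] open 1.002 grip 0.0
tray 0.85 xy 0.6376 0.1487 yaw 1.934 iou 0.978
heatsink 0.74 xy 0.6409 0.1471 yaw 1.012 iou 0.981
hotplate 0.92 xy 0.4615 0.2752 yaw -0.371 iou 0.962
transformer 0.84 xy 0.6397 -0.1529 yaw 2.960 iou 0.769
mat 0.57 xy 0.6392 -0.1648 yaw 3.015 iou 0.543
t 18.00 tcp [0.6402 0.1467 0.2294] q7 1.61 tool-y angle 2.581 tilt [-0.0001  0.    ] F [-0.2 -0.4  0.7] open 0.996 grip 0.0
```

View pics/w5.png

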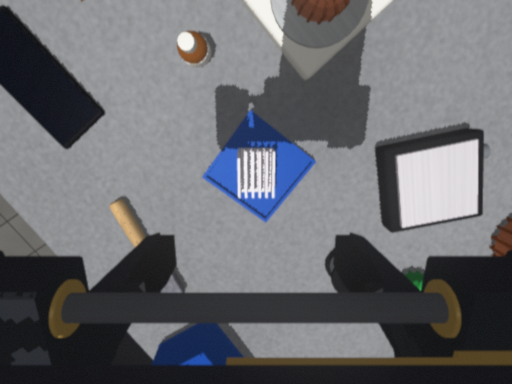

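```bash
python3 -m jog '[{"wx":0,"wy":0,"wz":0,"dx":0.003,"dy":0.002,"dz":-0.12,"hand":0},{"wx":0,"wy":0,"wz":0,"dx":0,"dy":0,"dz":-0.15,"hand":0},{"wx":0,"wy":0,"wz":0,"dx":0,"dy":0,"dz":-0.15,"hand":0},{"wx":0,"wy":0,"wz":0,"dx":0,"dy":0,"dz":-0.15,"hand":0},{"wx":0,"wy":0,"wz":0,"dx":0,"dy":0,"dz":-0.15,"hand":0}]' >/dev/null
python3 -m jog '[{"wx":0,"wy":0,"wz":0,"dx":0,"dy":0,"dz":-0.08,"hand":0},{"wx":0,"wy":0,"wz":0,"dx":0,"dy":0,"dz":-0.035,"hand":0},{"wx":0,"wy":0,"wz":0,"dx":0,"dy":0,"dz":0,"hand":0},{"wx":0,"wy":0,"wz":0,"dx":0,"dy":0,"dz":0,"hand":0},{"wx":0,"wy":0,"wz":0,"dx":0,"dy":0,"dz":0,"hand":0}]'
```

```text
clock: 18.83
tool_pos: [0.6423, 0.1484, 0.0227]
eef_rot: [-0.484, 0.875, 0.0, 0.002]
contact_force: [0.1, 0.6, -0.1]
opening: 0.999
finger_force: 0.0
```

```bash
python3 -m jog '[{"wx":0,"wy":0,"wz":0,"dx":0,"dy":0,"dz":-0.02,"hand":0},{"wx":0,"wy":0,"wz":0,"dx":0,"dy":0,"dz":0,"hand":0},{"wx":0,"wy":0,"wz":0,"dx":0,"dy":0,"dz":0,"hand":0}]'
python3 -m jog '[{"wx":0,"wy":0,"wz":0,"dx":0,"dy":0,"dz":0,"hand":1},{"wx":0,"wy":0,"wz":0,"dx":0,"dy":0,"dz":0,"hand":1},{"wx":0,"wy":0,"wz":0,"dx":0,"dy":0,"dz":0,"hand":1},{"wx":0,"wy":0,"wz":0,"dx":0,"dy":0,"dz":0,"hand":1},{"wx":0,"wy":0,"wz":0,"dx":0,"dy":0,"dz":0,"hand":1}]' 25
python3 -m jog '[{"wx":0,"wy":0,"wz":0,"dx":0,"dy":0,"dz":0,"hand":1},{"wx":0,"wy":0,"wz":0,"dx":0,"dy":0,"dz":0,"hand":1},{"wx":0,"wy":0,"wz":0,"dx":0,"dy":0,"dz":0,"hand":1}]' 25
```

```text
clock: 19.08
tool_pos: [0.6414, 0.1474, 0.0161]
eef_rot: [-0.484, 0.875, -0.0, 0.0]
contact_force: [0.1, 0.3, 0.3]
opening: 0.999
finger_force: 0.0
clock: 19.5
tool_pos: [0.641, 0.1475, 0.0155]
eef_rot: [-0.484, 0.875, 0.0, -0.0]
contact_force: [0.6, -0.2, -0.4]
opening: 0.648
finger_force: 0.0
clock: 19.75
tool_pos: [0.6409, 0.1476, 0.0155]
eef_rot: [-0.484, 0.875, 0.0, -0.0]
contact_force: [0.5, -0.5, 0.8]
opening: 0.497
finger_force: 25.0
```

```bash
python3 -m jog '[{"wx":0,"wy":0,"wz":0,"dx":0,"dy":0,"dz":0.06,"hand":1},{"wx":0,"wy":0,"wz":0,"dx":0,"dy":0,"dz":0.13,"hand":1},{"wx":0,"wy":0,"wz":0,"dx":0,"dy":0,"dz":0.13,"hand":1},{"wx":0,"wy":0,"wz":0,"dx":-0.05,"dy":0.04,"dz":0.1,"hand":1},{"wx":0,"wy":0,"wz":0.02,"dx":-0.1,"dy":0.07,"dz":0,"hand":1}]' >/dev/null
python3 -m jog '[{"wx":0,"wy":0,"wz":0.02,"dx":-0.1,"dy":0.07,"dz":0,"hand":1},{"wx":0,"wy":0,"wz":0.02,"dx":-0.1,"dy":0.07,"dz":0,"hand":1},{"wx":0,"wy":0,"wz":0.02,"dx":-0.1,"dy":0.07,"dz":0,"hand":1},{"wx":0,"wy":0,"wz":0.015,"dx":-0.1,"dy":0.07,"dz":0,"hand":1},{"wx":0,"wy":0,"wz":0,"dx":-0.1,"dy":0.07,"dz":0,"hand":1}]' >/dev/null
python3 -m jog '[{"wx":0,"wy":0,"wz":0,"dx":-0.07,"dy":0.05,"dz":0,"hand":1},{"wx":0,"wy":0,"wz":0,"dx":0,"dy":0,"dz":0,"hand":1},{"wx":0,"wy":0,"wz":0,"dx":0,"dy":0,"dz":0,"hand":1},{"wx":0,"wy":0,"wz":0,"dx":0,"dy":0,"dz":0,"hand":1},{"wx":0,"wy":0,"wz":0,"dx":0,"dy":0,"dz":0,"hand":1}]'
python3 - <<'E'
from h import *
pose()
ci=r.camera_info("wrist");im=r.snapshot("wrist"); save("w6",0,im); np.savez("w6",**ci)
look("wrist",["hotplate","heatsink"],dict(heatsink=r.get_state()["tool_pos"][2]-.0115))
pose()
E
```

```text
clock: 21.0
tool_pos: [0.4622, 0.2739, 0.1206]
eef_rot: [-0.564, 0.826, -0.001, 0.0]
contact_force: [-0.4, -0.3, -1.2]
opening: 0.497
finger_force: 25.0
t 21.00 tcp [0.4622 0.2739 0.1206] q7 1.14 tool-y angle 2.769 tilt [-0.0006  0.0001] F [-0.4 -0.3 -1.2] open 0.497 grip 25.0
hotplate 0.59 xy 0.4622 0.2732 yaw -0.355 iou 0.852
heatsink 0.9 xy 0.4633 0.2733 yaw 1.197 iou 0.872
t 21.15 tcp [0.4618 0.2742 0.1204] q7 1.14 tool-y angle 2.769 tilt [-0.0002 -0.    ] F [ 0.8 -0.2 -1.5] open 0.499 grip 25.0
```

View pics/w6.png

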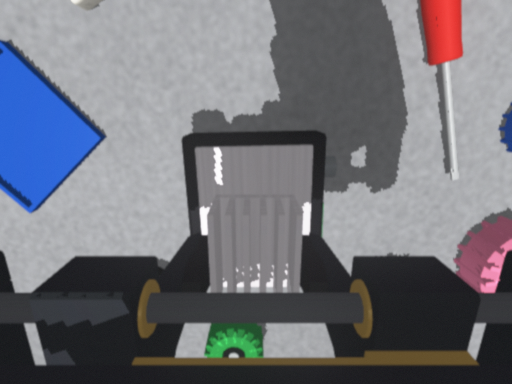

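Heat sink (255,245) is held above the plate, whose edges are at columns 197 and 311, so it is laterally centred.

```bash
python3 -m jog '[{"wx":0,"wy":0,"wz":0,"dx":-0.002,"dy":0.002,"dz":-0.08,"hand":1},{"wx":0,"wy":0,"wz":0,"dx":0,"dy":0,"dz":-0.08,"hand":1},{"wx":0,"wy":0,"wz":0,"dx":0,"dy":0,"dz":-0.06,"hand":1},{"wx":0,"wy":0,"wz":0,"dx":0,"dy":0,"dz":-0.03,"hand":1},{"wx":0,"wy":0,"wz":0,"dx":0,"dy":0,"dz":0,"hand":1}]' >/dev/null
python3 -m jog '[{"wx":0,"wy":0,"wz":0,"dx":0,"dy":0,"dz":0,"hand":1},{"wx":0,"wy":0,"wz":0,"dx":0,"dy":0,"dz":-0.006,"hand":1},{"wx":0,"wy":0,"wz":0,"dx":0,"dy":0,"dz":0,"hand":1},{"wx":0,"wy":0,"wz":0,"dx":0,"dy":0,"dz":0,"hand":1}]'
```

```text
clock: 21.9
tool_pos: [0.4609, 0.2757, 0.0572]
eef_rot: [-0.565, 0.825, 0.0, 0.001]
contact_force: [-0.8, -1.1, -2.0]
opening: 0.496
finger_force: 25.0
```

```bash
python3 -m jog '[{"wx":0,"wy":0,"wz":0,"dx":0.002,"dy":-0.003,"dz":-0.01,"hand":1},{"wx":0,"wy":0,"wz":0,"dx":0,"dy":0,"dz":-0.006,"hand":1},{"wx":0,"wy":0,"wz":0,"dx":0,"dy":0,"dz":0,"hand":1},{"wx":0,"wy":0,"wz":0,"dx":0,"dy":0,"dz":0,"hand":1}]'
python3 -m jog '[{"wx":0,"wy":0,"wz":0,"dx":0,"dy":0,"dz":-0.004,"hand":1},{"wx":0,"wy":0,"wz":0,"dx":0,"dy":0,"dz":0,"hand":1},{"wx":0,"wy":0,"wz":0,"dx":0,"dy":0,"dz":0,"hand":1}]'
```

```text
clock: 22.23
tool_pos: [0.461, 0.2746, 0.0524]
eef_rot: [-0.565, 0.825, 0.0, -0.0]
contact_force: [0.1, -0.8, -1.5]
opening: 0.497
finger_force: 25.0
clock: 22.48
tool_pos: [0.461, 0.2747, 0.0515]
eef_rot: [-0.565, 0.825, 0.0, -0.0]
contact_force: [-0.0, -0.4, -1.2]
opening: 0.497
finger_force: 25.0
```

```bash
python3 -m jog '[{"wx":0,"wy":0,"wz":0,"dx":0,"dy":0,"dz":-0.003,"hand":1},{"wx":0,"wy":0,"wz":0,"dx":0,"dy":0,"dz":0,"hand":1}]'
python3 -m jog '[{"wx":0,"wy":0,"wz":0,"dx":0,"dy":0,"dz":0,"hand":0},{"wx":0,"wy":0,"wz":0,"dx":0,"dy":0,"dz":0,"hand":0},{"wx":0,"wy":0,"wz":0,"dx":0,"dy":0,"dz":0,"hand":0},{"wx":0,"wy":0,"wz":0,"dx":0,"dy":0,"dz":0,"hand":0},{"wx":0,"wy":0,"wz":0,"dx":0,"dy":0,"dz":0.06,"hand":0}]' 
python3 -m jog '[{"wx":0,"wy":0,"wz":0,"dx":0,"dy":0,"dz":0.15,"hand":0},{"wx":0,"wy":0,"wz":0,"dx":0,"dy":0,"dz":0.15,"hand":0},{"wx":0,"wy":0,"wz":0,"dx":0,"dy":0,"dz":0.15,"hand":0},{"wx":0,"wy":0,"wz":0,"dx":0,"dy":0,"dz":0.15,"hand":0},{"wx":0,"wy":0,"wz":0,"dx":0,"dy":0,"dz":0.08,"hand":0}]' >/dev/null
python3 -m jog '[{"wx":0,"wy":0,"wz":0,"dx":0,"dy":0,"dz":0,"hand":0},{"wx":0,"wy":0,"wz":0,"dx":0,"dy":0,"dz":0,"hand":0},{"wx":0,"wy":0,"wz":0,"dx":0,"dy":0,"dz":0,"hand":0}]' >/dev/null
python3 - <<'E'
from h import *
pose()
ci=r.camera_info("wrist");im=r.snapshot("wrist"); save("w7",0,im)
look("wrist",["hotplate","heatsink"],dict(heatsink=.04))
look_ci=r.camera_info("top");r.snapshot("top");look("top",["transformer","mat"],dict(transformer=.004))
print(r.search_frame("top","transformer")[:2])
E
```

```text
clock: 22.65
tool_pos: [0.461, 0.2748, 0.0514]
eef_rot: [-0.565, 0.825, -0.0, 0.0]
contact_force: [-0.6, -1.6, 3.7]
opening: 0.5
finger_force: 25.0
clock: 23.07
tool_pos: [0.4601, 0.2733, 0.0638]
eef_rot: [-0.565, 0.825, -0.0, -0.002]
contact_force: [0.0, -1.3, -0.6]
opening: 0.849
finger_force: 0.0
t 23.73 tcp [0.4608 0.2738 0.2346] q7 1.31 tool-y angle 2.771 tilt [-0.0004 -0.0009] F [ 0.2 -0.6  0.3] open 1.003 grip 0.0
hotplate 0.69 xy 0.4626 0.2727 yaw 2.782 iou 0.951
heatsink 0.68 xy 0.4620 0.2741 yaw 1.198 iou 0.985
[{'bbox': [246.1, 142.0, 292.4, 199.8], 'p': 0.15}]
```

View pics/w7.png

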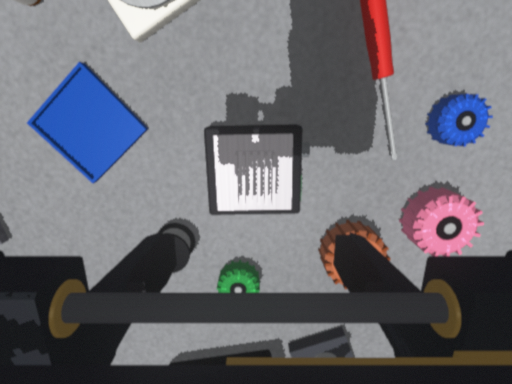

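```bash
python3 -m jog '[{"wx":0,"wy":0,"wz":0.04,"dx":0.049,"dy":-0.118,"dz":0,"hand":0},{"wx":0,"wy":0,"wz":0.04,"dx":0.049,"dy":-0.118,"dz":0,"hand":0},{"wx":0,"wy":0,"wz":0.04,"dx":0.049,"dy":-0.118,"dz":0,"hand":0},{"wx":0,"wy":0,"wz":0.04,"dx":0.049,"dy":-0.118,"dz":0,"hand":0},{"wx":0,"wy":0,"wz":0.04,"dx":0.049,"dy":-0.118,"dz":0,"hand":0}]' >/dev/null
python3 -m jog '[{"wx":0,"wy":0,"wz":0.04,"dx":0.049,"dy":-0.118,"dz":0,"hand":0},{"wx":0,"wy":0,"wz":0.04,"dx":0.049,"dy":-0.118,"dz":0,"hand":0},{"wx":0,"wy":0,"wz":0.04,"dx":0.049,"dy":-0.118,"dz":0,"hand":0},{"wx":0,"wy":0,"wz":0.04,"dx":0.049,"dy":-0.118,"dz":0,"hand":0},{"wx":0,"wy":0,"wz":0.04,"dx":0.049,"dy":-0.118,"dz":0,"hand":0}]' >/dev/null
python3 -m jog '[{"wx":0,"wy":0,"wz":0.04,"dx":0.049,"dy":-0.118,"dz":0,"hand":0},{"wx":0,"wy":0,"wz":0.04,"dx":0.049,"dy":-0.118,"dz":0,"hand":0},{"wx":0,"wy":0,"wz":0.04,"dx":0.049,"dy":-0.118,"dz":0,"hand":0},{"wx":0,"wy":0,"wz":0.04,"dx":0.049,"dy":-0.118,"dz":0,"hand":0},{"wx":0,"wy":0,"wz":0.02,"dx":0.049,"dy":-0.118,"dz":0,"hand":0}]' >/dev/null
python3 -m jog '[{"wx":0,"wy":0,"wz":0,"dx":0,"dy":0,"dz":0,"hand":0},{"wx":0,"wy":0,"wz":0,"dx":0,"dy":0,"dz":0,"hand":0},{"wx":0,"wy":0,"wz":0,"dx":0,"dy":0,"dz":0,"hand":0},{"wx":0,"wy":0,"wz":0,"dx":0,"dy":0,"dz":0,"hand":0}]' >/dev/null
python3 - <<'E'
from h import *
pose()
ci=r.camera_info("wrist");im=r.snapshot("wrist"); save("w8",0,im)
look("wrist",["transformer","mat"],dict(transformer=.004))
pose()
E
```

```text
t 25.67 tcp [ 0.5635 -0.0758  0.172 ] q7 2.65 tool-y angle 0.655 tilt [0.0657 0.0113] F [ 0.4 -0.1 -1.1] open 0.997 grip 0.0
transformer 0.89 xy 0.6417 -0.1633 yaw 0.797 iou 0.965
mat 0.94 xy 0.6442 -0.1662 yaw 3.043 iou 0.986
t 25.82 tcp [ 0.5632 -0.0761  0.1717] q7 2.65 tool-y angle 0.655 tilt [0.0656 0.0116] F [-0.6  0.3 -0.7] open 0.997 grip 0.0
```

View pics/w8.png

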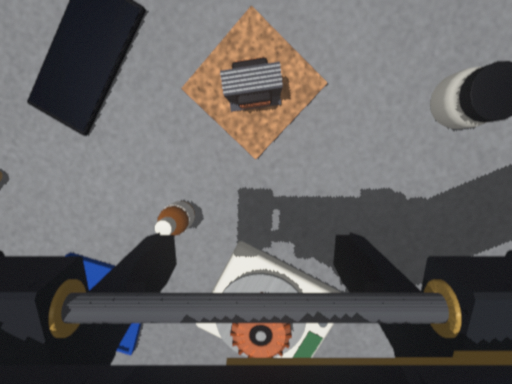

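```bash
cat >> h.py <<'E'
from scipy.spatial.transform import Rotation as Ro
def level():
    z=Ro.from_quat(r.get_state()["eef_rot"]).as_matrix()[:,2]; v=np.cross(z,[0,0,-1]); print("level rotvec frac",(v/2).round(4))
E
python3 - <<'E'
from h import *
level(); print(r.get_state()["q"].round(2))
E
```

```text
level rotvec frac [0.0394 0.0536 0.    ]
[ 0.71  1.11 -1.47  1.89  1.29  1.37  2.65]
```

```bash
python3 -m jog '[{"wx":0,"wy":0,"wz":-0.05,"dx":0,"dy":0,"dz":0.05,"hand":0},{"wx":0,"wy":0,"wz":-0.05,"dx":0,"dy":0,"dz":0.05,"hand":0},{"wx":0,"wy":0,"wz":-0.05,"dx":0,"dy":0,"dz":0.05,"hand":0},{"wx":0,"wy":0,"wz":-0.05,"dx":0,"dy":0,"dz":0.05,"hand":0},{"wx":0,"wy":0,"wz":-0.05,"dx":0,"dy":0,"dz":0,"hand":0}]' >/dev/null
python3 - <<'E'
from h import *
pose();level(); print(r.get_state()["q"].round(2))
E
```

```text
t 26.23 tcp [ 0.5638 -0.0755  0.224 ] q7 2.25 tool-y angle 0.151 tilt [0.0614 0.026 ] F [-0.1  1.   0.6] open 0.999 grip 0.0
level rotvec frac [0.0596 0.0296 0.    ]
[ 0.67  1.01 -1.44  1.8   1.15  1.41  2.25]
```

```bash
python3 -m jog '[{"wx":0.03,"wy":0.015,"wz":-0.05,"dx":0,"dy":0,"dz":0,"hand":0},{"wx":0.03,"wy":0.012,"wz":-0.05,"dx":0,"dy":0,"dz":0,"hand":0},{"wx":0,"wy":0,"wz":-0.055,"dx":0,"dy":0,"dz":0,"hand":0},{"wx":0,"wy":0,"wz":-0.055,"dx":0,"dy":0,"dz":0,"hand":0},{"wx":0,"wy":0,"wz":-0.055,"dx":0,"dy":0,"dz":0,"hand":0}]' >/dev/null
python3 - <<'E'
from h import *
pose();level(); print(r.get_state()["q"].round(2))
E
```

```text
t 26.65 tcp [ 0.5629 -0.0766  0.2213] q7 1.88 tool-y angle 2.761 tilt [ 0.0034 -0.0047] F [ 0.3 -0.1 -0.2] open 0.994 grip 0.0
level rotvec frac [-0.0002 -0.0058 -0.    ]
[ 0.71  1.   -1.38  1.72  1.01  1.34  1.88]
```

```bash
python3 -m jog '[{"wx":0,"wy":-0.006,"wz":-0.055,"dx":0.03,"dy":-0.035,"dz":0,"hand":0},{"wx":0,"wy":0,"wz":-0.055,"dx":0.03,"dy":-0.035,"dz":0,"hand":0},{"wx":0,"wy":0,"wz":-0.055,"dx":0.03,"dy":-0.035,"dz":0,"hand":0},{"wx":0,"wy":0,"wz":-0.055,"dx":0.03,"dy":-0.035,"dz":0,"hand":0},{"wx":0,"wy":0,"wz":-0.055,"dx":0.03,"dy":-0.035,"dz":0,"hand":0}]' >/dev/null
python3 -m jog '[{"wx":0,"wy":0,"wz":-0.055,"dx":0.03,"dy":-0.035,"dz":0,"hand":0},{"wx":0,"wy":0,"wz":-0.055,"dx":0.03,"dy":-0.035,"dz":0,"hand":0},{"wx":0,"wy":0,"wz":-0.055,"dx":0.03,"dy":-0.035,"dz":0,"hand":0},{"wx":0,"wy":0,"wz":-0.055,"dx":0.03,"dy":-0.035,"dz":0,"hand":0},{"wx":0,"wy":0,"wz":-0.055,"dx":0.03,"dy":-0.035,"dz":0,"hand":0}]' >/dev/null
python3 -m jog '[{"wx":0,"wy":0,"wz":-0.055,"dx":0.01,"dy":0,"dz":0,"hand":0},{"wx":0,"wy":0,"wz":-0.055,"dx":0,"dy":0,"dz":0,"hand":0},{"wx":0,"wy":0,"wz":-0.055,"dx":0,"dy":0,"dz":0,"hand":0},{"wx":0,"wy":0,"wz":-0.055,"dx":0,"dy":0,"dz":0,"hand":0},{"wx":0,"wy":0,"wz":-0.055,"dx":0,"dy":0,"dz":0,"hand":0}]' >/dev/null
python3 -m jog '[{"wx":0,"wy":0,"wz":-0.055,"dx":0,"dy":0,"dz":0,"hand":0},{"wx":0,"wy":0,"wz":-0.055,"dx":0,"dy":0,"dz":0,"hand":0},{"wx":0,"wy":0,"wz":-0.045,"dx":0,"dy":0,"dz":0,"hand":0},{"wx":0,"wy":0,"wz":0,"dx":0,"dy":0,"dz":0,"hand":0},{"wx":0,"wy":0,"wz":0,"dx":0,"dy":0,"dz":0,"hand":0}]' >/dev/null
python3 - <<'E'
from h import *
pose();level(); print(r.get_state()["q"].round(2))
ci=r.camera_info("wrist");im=r.snapshot("wrist")
look("wrist",["transformer","mat"],dict(transformer=.004))
pose()
E
```

```text
t 28.32 tcp [ 0.6403 -0.1639  0.2214] q7 0.37 tool-y angle 0.811 tilt [0.0001 0.0005] F [0.1 0.2 0. ] open 0.999 grip 0.0
level rotvec frac [0.0001 0.0005 0.    ]
[ 0.64  0.91 -0.97  1.44  0.78  1.19  0.37]
transformer 0.9 xy 0.6422 -0.1638 yaw 0.811 iou 0.958
mat 0.9 xy 0.6439 -0.1667 yaw 1.466 iou 0.973
t 28.47 tcp [ 0.64   -0.1641  0.221 ] q7 0.37 tool-y angle 0.810 tilt [0.0002 0.0001] F [-0.6  0.9  0.4] open 0.998 grip 0.0
```

```bash
python3 -m jog '[{"wx":0,"wy":0,"wz":0,"dx":0.008,"dy":0.002,"dz":-0.12,"hand":0},{"wx":0,"wy":0,"wz":0,"dx":0,"dy":0,"dz":-0.15,"hand":0},{"wx":0,"wy":0,"wz":0,"dx":0,"dy":0,"dz":-0.15,"hand":0},{"wx":0,"wy":0,"wz":0,"dx":0,"dy":0,"dz":-0.15,"hand":0},{"wx":0,"wy":0,"wz":0,"dx":0,"dy":0,"dz":-0.14,"hand":0}]' >/dev/null
python3 -m jog '[{"wx":0,"wy":0,"wz":0,"dx":0,"dy":0,"dz":-0.08,"hand":0},{"wx":0,"wy":0,"wz":0,"dx":0,"dy":0,"dz":0,"hand":0},{"wx":0,"wy":0,"wz":0,"dx":0,"dy":0,"dz":0,"hand":0},{"wx":0,"wy":0,"wz":0,"dx":0,"dy":0,"dz":0,"hand":0}]'
python3 -c "
from h import *
pose();level()"
```

```text
clock: 29.22
tool_pos: [0.6434, -0.1633, 0.0252]
eef_rot: [0.372, 0.928, 0.001, 0.001]
contact_force: [0.9, -0.6, 0.5]
opening: 0.999
finger_force: 0.0
t 29.22 tcp [ 0.6434 -0.1633  0.0252] q7 0.21 tool-y angle 0.808 tilt [0.001  0.0013] F [ 0.9 -0.6  0.5] open 0.999 grip 0.0
level rotvec frac [-0.0004  0.0016  0.    ]
```

```bash
python3 -m jog '[{"wx":0,"wy":0,"wz":0,"dx":-0.004,"dy":0,"dz":-0.022,"hand":0},{"wx":0,"wy":0,"wz":0,"dx":0,"dy":0,"dz":0,"hand":0},{"wx":0,"wy":0,"wz":0,"dx":0,"dy":0,"dz":0,"hand":1},{"wx":0,"wy":0,"wz":0,"dx":0,"dy":0,"dz":0,"hand":1},{"wx":0,"wy":0,"wz":0,"dx":0,"dy":0,"dz":0,"hand":1}]' 35
python3 -m jog '[{"wx":0,"wy":0,"wz":0,"dx":0,"dy":0,"dz":0,"hand":1},{"wx":0,"wy":0,"wz":0,"dx":0,"dy":0,"dz":0,"hand":1},{"wx":0,"wy":0,"wz":0,"dx":0,"dy":0,"dz":0,"hand":1},{"wx":0,"wy":0,"wz":0,"dx":0,"dy":0,"dz":0,"hand":1}]' 35
```

```text
clock: 29.63
tool_pos: [0.6413, -0.1638, 0.0186]
eef_rot: [0.372, 0.928, 0.0, 0.001]
contact_force: [-0.0, -0.8, -0.1]
opening: 0.798
finger_force: 0.0
clock: 29.97
tool_pos: [0.6411, -0.1637, 0.0181]
eef_rot: [0.372, 0.928, 0.0, 0.0]
contact_force: [-0.2, -0.1, 0.8]
opening: 0.606
finger_force: 34.9
```

```bash
python3 -m jog '[{"wx":0,"wy":0,"wz":0,"dx":0,"dy":0,"dz":0.06,"hand":1},{"wx":0,"wy":0,"wz":0,"dx":0,"dy":0,"dz":0.12,"hand":1},{"wx":0,"wy":0,"wz":0,"dx":0,"dy":0,"dz":0.14,"hand":1},{"wx":0,"wy":0,"wz":0,"dx":0,"dy":0,"dz":0.14,"hand":1},{"wx":0,"wy":0,"wz":0,"dx":0,"dy":0.04,"dz":0.06,"hand":1}]'
python3 -m jog '[{"wx":0,"wy":0,"wz":-0.022,"dx":0,"dy":0.1,"dz":0,"hand":1},{"wx":0,"wy":0,"wz":-0.022,"dx":-0.004,"dy":0.12,"dz":0,"hand":1},{"wx":0,"wy":0,"wz":-0.022,"dx":-0.004,"dy":0.12,"dz":0,"hand":1},{"wx":0,"wy":0,"wz":-0.022,"dx":-0.004,"dy":0.12,"dz":0,"hand":1},{"wx":0,"wy":0,"wz":-0.022,"dx":-0.004,"dy":0.12,"dz":0,"hand":1}]' >/dev/null
python3 -m jog '[{"wx":0,"wy":0,"wz":-0.022,"dx":0,"dy":0.12,"dz":0,"hand":1},{"wx":0,"wy":0,"wz":-0.022,"dx":0,"dy":0.12,"dz":0,"hand":1},{"wx":0,"wy":0,"wz":-0.022,"dx":0,"dy":0.12,"dz":0,"hand":1},{"wx":0,"wy":0,"wz":-0.022,"dx":0,"dy":0.12,"dz":0,"hand":1},{"wx":0,"wy":0,"wz":-0.022,"dx":0,"dy":0.11,"dz":0,"hand":1}]' >/dev/null
python3 -m jog '[{"wx":0,"wy":0,"wz":0,"dx":0,"dy":0.05,"dz":0,"hand":1},{"wx":0,"wy":0,"wz":0,"dx":0,"dy":0,"dz":0,"hand":1},{"wx":0,"wy":0,"wz":0,"dx":0,"dy":0,"dz":0,"hand":1},{"wx":0,"wy":0,"wz":0,"dx":0,"dy":0,"dz":0,"hand":1},{"wx":0,"wy":0,"wz":0,"dx":0,"dy":0,"dz":0,"hand":1}]' >/dev/null
python3 - <<'E'
from h import *
pose();level()
ci=r.camera_info("wrist");im=r.snapshot("wrist"); save("w9",0,im); np.savez("w9",**ci)
look("wrist",["tray","transformer"],dict(transformer=r.get_state()["tool_pos"][2]-.0141))
pose(); print(r.get_state()["q"].round(2))
E
```

```text
clock: 30.38
tool_pos: [0.6427, -0.1558, 0.1527]
eef_rot: [0.374, 0.927, 0.0, 0.003]
contact_force: [0.5, -0.3, -3.6]
opening: 0.614
finger_force: 34.9
t 31.63 tcp [0.6372 0.1483 0.1474] q7 -0.56 tool-y angle 0.365 tilt [-0.0011  0.0005] F [ 0.2 -0.1 -3.4] open 0.609 grip 34.9
level rotvec frac [ 0.0012 -0.0002  0.    ]
tray 0.58 xy 0.6367 0.1484 yaw 1.936 iou 0.919
transformer 0.59 xy 0.6373 0.1500 yaw 0.250 iou 0.863
t 31.78 tcp [0.6372 0.1495 0.1478] q7 -0.56 tool-y angle 0.366 tilt [-0.0003  0.0003] F [ 0.2  0.5 -3. ] open 0.609 grip 34.9
[ 0.09  0.94 -0.79  1.53  0.76  1.   -0.56]
```

View pics/w9.png

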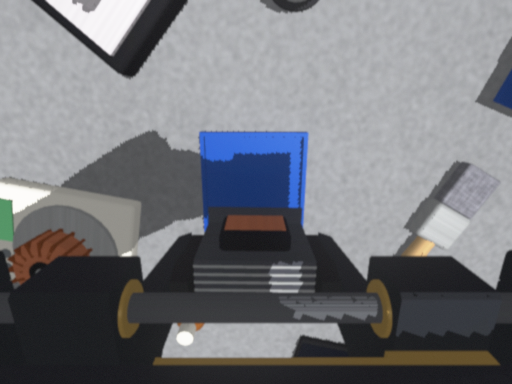

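Transformer (255,250) is held square over the tray, whose columns 200–308 centre on 254, so I can lower it.

```bash
python3 -m jog '[{"wx":0,"wy":0,"wz":0,"dx":0,"dy":-0.004,"dz":-0.1,"hand":1},{"wx":0,"wy":0,"wz":0,"dx":0,"dy":0,"dz":-0.13,"hand":1},{"wx":0,"wy":0,"wz":0,"dx":0,"dy":0,"dz":-0.13,"hand":1},{"wx":0,"wy":0,"wz":0,"dx":0,"dy":0,"dz":-0.09,"hand":1},{"wx":0,"wy":0,"wz":0,"dx":0,"dy":0,"dz":-0.03,"hand":1}]' >/dev/null
python3 -m jog '[{"wx":0,"wy":0,"wz":0,"dx":0,"dy":0,"dz":-0.01,"hand":1},{"wx":0,"wy":0,"wz":0,"dx":0,"dy":0,"dz":0,"hand":1},{"wx":0,"wy":0,"wz":0,"dx":0,"dy":0,"dz":0,"hand":1},{"wx":0,"wy":0,"wz":0,"dx":0,"dy":0,"dz":0,"hand":1}]'
```

```text
clock: 32.53
tool_pos: [0.6383, 0.1509, 0.0274]
eef_rot: [0.566, 0.824, 0.002, 0.001]
contact_force: [-0.0, -0.0, -3.4]
opening: 0.608
finger_force: 34.9
```

```bash
python3 -m jog '[{"wx":0,"wy":0,"wz":0,"dx":-0.003,"dy":-0.006,"dz":-0.012,"hand":1},{"wx":0,"wy":0,"wz":0,"dx":0,"dy":0,"dz":-0.01,"hand":1},{"wx":0,"wy":0,"wz":0,"dx":0,"dy":0,"dz":0,"hand":1},{"wx":0,"wy":0,"wz":0,"dx":0,"dy":0,"dz":0,"hand":1}]'
python3 -m jog '[{"wx":0,"wy":0,"wz":0,"dx":0,"dy":0,"dz":-0.004,"hand":1},{"wx":0,"wy":0,"wz":0,"dx":0,"dy":0,"dz":0,"hand":1},{"wx":0,"wy":0,"wz":0,"dx":0,"dy":0,"dz":0,"hand":1}]'
```

```text
clock: 32.87
tool_pos: [0.6362, 0.1485, 0.0199]
eef_rot: [0.566, 0.824, -0.0, 0.0]
contact_force: [0.2, -0.1, -4.2]
opening: 0.608
finger_force: 34.9
clock: 33.12
tool_pos: [0.6362, 0.1488, 0.0189]
eef_rot: [0.566, 0.824, 0.0, 0.0]
contact_force: [0.3, -0.6, -3.4]
opening: 0.609
finger_force: 34.9
```

```bash
python3 -m jog '[{"wx":0,"wy":0,"wz":0,"dx":0,"dy":0,"dz":-0.003,"hand":1},{"wx":0,"wy":0,"wz":0,"dx":0,"dy":0,"dz":0,"hand":1}]'
python3 -m jog '[{"wx":0,"wy":0,"wz":0,"dx":0,"dy":0,"dz":-0.002,"hand":1},{"wx":0,"wy":0,"wz":0,"dx":0,"dy":0,"dz":0,"hand":1}]'
```

```text
clock: 33.28
tool_pos: [0.6362, 0.1488, 0.0181]
eef_rot: [0.566, 0.824, 0.0, 0.0]
contact_force: [-0.0, -0.8, -3.2]
opening: 0.609
finger_force: 34.9
clock: 33.45
tool_pos: [0.6363, 0.1488, 0.0181]
eef_rot: [0.566, 0.824, 0.0, 0.0]
contact_force: [-1.3, -0.5, 0.2]
opening: 0.605
finger_force: 34.9
```

Contact is made, so I'll release, lift, and move back to get a clear top view.

```bash
python3 -m jog '[{"wx":0,"wy":0,"wz":0,"dx":0,"dy":0,"dz":0,"hand":0},{"wx":0,"wy":0,"wz":0,"dx":0,"dy":0,"dz":0,"hand":0},{"wx":0,"wy":0,"wz":0,"dx":0,"dy":0,"dz":0,"hand":0},{"wx":0,"wy":0,"wz":0,"dx":0,"dy":0,"dz":0,"hand":0},{"wx":0,"wy":0,"wz":0,"dx":0,"dy":0,"dz":0.06,"hand":0}]' 
python3 -m jog '[{"wx":0,"wy":0,"wz":0,"dx":0,"dy":0,"dz":0.15,"hand":0},{"wx":0,"wy":0,"wz":0,"dx":0,"dy":0,"dz":0.15,"hand":0},{"wx":0,"wy":0,"wz":0,"dx":0,"dy":0,"dz":0.15,"hand":0},{"wx":0,"wy":0,"wz":0,"dx":0,"dy":0,"dz":0.15,"hand":0},{"wx":0,"wy":0,"wz":0,"dx":0,"dy":0,"dz":0.15,"hand":0}]' >/dev/null
python3 -m jog '[{"wx":0,"wy":0,"wz":0,"dx":0,"dy":0,"dz":0.06,"hand":0},{"wx":0,"wy":0,"wz":0,"dx":0,"dy":0,"dz":0,"hand":0},{"wx":0,"wy":0,"wz":0,"dx":0,"dy":0,"dz":0,"hand":0},{"wx":0,"wy":0,"wz":0,"dx":0,"dy":0,"dz":0,"hand":0}]' >/dev/null
python3 - <<'E'
from h import *
pose()
ci=r.camera_info("wrist");im=r.snapshot("wrist"); save("w10",0,im)
look("wrist",["tray","transformer"],dict(transformer=.004))
ci=r.camera_info("side");im=r.snapshot("side"); save("s1",0,im[100:360,80:330])
b=cv2.resize(cv2.cvtColor(im[100:360,80:330],cv2.COLOR_RGB2BGR),(560,582),interpolation=cv2.INTER_CUBIC); a=cv2.imread("pics/w10.png")[60:310,140:370]
out=np.zeros((582,800,3),np.uint8); out[:,:560]=b; out[:250,565:795]=a; cv2.imwrite("pics/f1.png",out)
E
```

```text
clock: 33.87
tool_pos: [0.6346, 0.1477, 0.0307]
eef_rot: [0.566, 0.825, -0.002, -0.001]
contact_force: [-0.6, -0.5, -0.4]
opening: 0.962
finger_force: 0.0
t 34.62 tcp [0.6356 0.1481 0.2345] q7 -0.48 tool-y angle 0.368 tilt [-0.0008 -0.0001] F [-0.3 -0.3 -0.8] open 1.003 grip 0.0
tray 0.79 xy 0.6371 0.1470 yaw 3.509 iou 0.988
transformer 0.7 xy 0.6372 0.1480 yaw 3.518 iou 0.960
```

View pics/f1.png

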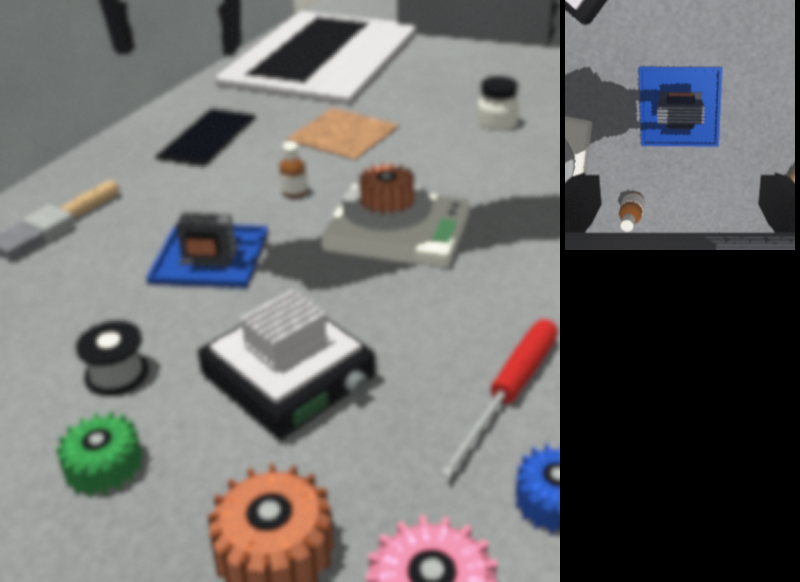

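The picture shows all three parts upright and centred: transformer in the tray (205,240), toroid on the pan (387,188), heat sink on the hot plate (285,330). The mat is empty and the bystanders are standing where they were.

```bash
python3 -c "
from plant import r
print(r.finish_job())"
```

```text
the job is handed in; nothing more can be done
None
```

The job is handed in: in the last camera checks the heat sink was on the hot plate, the toroid on the scale pan and the transformer in the tray (via the cork mat), each upright and within about 2 mm of centre, with the jar, spool and bottle undisturbed, at about 35 s.

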